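Load the veneer press

ROBOT

A 6-joint arm with a two-finger parallel gripper is mounted at the origin on a cart in front of the work surface, level with it; the furniture and walls round the work are solid. World frame = base frame: x ahead of the robot, y to its left, z up, the work surface at z = 0. Lengths are in m, angles in degrees, forces in N, time in s.
With the tool pointing down it reaches from about 0.4 to 0.825 m from the base axis. Payload 7 kg.
Tool frame: the origin (TCP) lies midway between the tips of the shut fingers; the grasp point (between the pads) lies 19 mm behind it; z points along the fingers, y is the line along which they close (so a half turn about z gives the same grasp; the last joint's range is limited). The gripper opens to 88 mm and grips with 3 to 60 N. Pads are 19 mm wide; open, the fingers measure 130 mm over their backs; the gripper's body (78 mm by 193 mm) begins 47 mm behind the grasp point.
Start: joints at [87.897, 20.546, 0.682, 0, -70.136, -16.507], TCP at [0.215, 0.64, 0.227] pointing down, gripper open.
Joint ranges: [-176.03, 176.03], [-82.01, 121.73], [-58.28, 71.71], [-173.87, 95.51], [-174.79, -0.11], [-173.66, 173.66]. Speed limits (degrees/s): [136.94, 136.94, 172.46, 180, 180, 180].

INTERFACE

Orientations are given as [roll, pitch, yaw] about the fixed x, y, z axes, in that order (R = Rz(yaw) Ry(pitch) Rx(roll)).
In Python, from plant import ctrl gives the robot as it stands. The module is installed in compiled form; this text tells all that it offers.
- The arm moves only by the tool send_rows, never from a script. Its argument "plan" is a list that holds one entry, the list of rows, each a list of 6 numbers: the shift along the tool's x, y, z in a scale on which 1.0 is 75 cm, then the turn, a rotation vector about the tool's x, y, z in fractions of the full range, 1 being 60 degrees. A call has 1 to 8 rows; each row is the pose to reach, as a shift and turn from the pose commanded when the call began, along the tool's axes at that moment; what a row does not reach only later rows make up. A row lasts 1/12 s, in which the tool goes at most 41.7 mm and 7.16 degrees, less where a joint would pass 70% of its speed; a pose out of reach is approached as far as the arm can. A call with a gripper value outside its range is refused whole. "fingers" is the opening, from 0 (shut) to 1 (fully open), set as the call begins (left out, the last holds). The fingers move at their own pace and stop on an object; the grip force is fixed at half the most. Time passes only in rows, so rows that repeat a pose let the fingers close. It gives the time, the measured TCP pose, the force, the opening and the grip force at its end, in the units of the state.
- ctrl.get_obs(): the state, without advancing time (a new reading comes with each control period).
- ctrl.snapshot(name): name is "scene" or "top" or "wrist"; returns a dict with "img" (420x560x3 uint8, red, green, blue), "K" (3x3 intrinsics, pixels), "k1" (the pictures are not rectified: a ray, as slopes to the right and down, at radius r is drawn at 1 + k1 r^2 times it, then the intrinsics apply), "pose" (4x4, takes a point from camera to world coordinates). Camera axes: x right, y down, z forward; pixel columns grow to the right and rows downward; lengths in m; the calibration is good to about 2 mm. A picture is of the moment at which its call begins. There is no depth.
- ctrl.close_job(): hands the job in; it is judged then, once.
The state is a dict: "clock": time; "joint_pos": joint angles; "qvel": joint speeds; "tau": joint torques, N m; "tool_pos": TCP position; "orientation": TCP orientation; "force": force on the tool from outside, world axes, zero at the start; "moment": the same for the moment, N m; "opening": finger opening in m; "gripper_force": force on a finger pad.
Only numpy, scipy, OpenCV 4.12 (cv2) and the standard library are available. Lean on these libraries where they do the work, as an engineer would, in place of code of your own. Each camera call takes 0.05 s, during which the arm holds its last target. There are 200 camera calls.

TASK

Load the small veneer press for a dry run. Lay the thin plywood board on the bed, in the middle between the four studs and lengthwise along the bed; lay the dark-faced veneered panel in the middle of it, dark face up; lay the thick pale board in the middle of the panel; then drop the two slotted cross-beams over the studs, one across each pair at either end of the bed, so that both lie down flat on the thick board. Everything must lie flat and square with the bed, and the glue bottle and the pencil pot stay where they are.

Things in the scene. Friction and masses are not known exactly. Their poses are not given: they have to be found in the camera images.
- press: Veneer press, fixed: plywood bed 216 mm long (its y), 136 mm wide (its x), top 36 mm above the bench, with four upright threaded steel studs 10 mm thick, rounded tips 115 mm above the bench, at x = -50 and +50 mm, y = -60 and +60 mm in its frame. A pair is the two studs at the same y, 100 mm apart across the bed. Origin: middle of the bed at bench height; y along the bed, z up.
- thin_board: Thin plywood board, loose: 176 mm long, 60 mm wide, 12 mm thick, lying flat; the longest and widest of the loose pieces. Origin: centre of the underside; y along its length, x across, z up. Either way round will do. It goes lowest, its underside on the bed.
- panel: Veneered panel, the work to be pressed, loose: 124 mm long, 46 mm wide, 12 mm thick, pale core with a dark brown veneer on its upper face. The shortest piece. Origin: centre of the underside; y along its length, x across, z up (out of the dark face). Either way round will do. It goes between the two boards.
- thick_board: Thick board of pale solid wood, loose: 152 mm long, 52 mm wide, 20 mm thick, lying flat. Origin: centre of the underside; y along its length, x across, z up. Either way round will do. It goes on the panel and spreads the load of the beams; its top is then 80 mm above the bench.
- beam_1: One of two identical loose cross-beams of mid-brown wood, interchangeable: 142 mm long, 38 mm wide, 24 mm high, lying flat; near each end a slot right through from top to bottom, 24 mm along by 20 mm across, centred 50 mm from the middle. Solid between the slots: grip there, across its 38 mm. Origin: centre of the underside; x along its length, z up. Same either way round.
- beam_2: One of two identical loose cross-beams of mid-brown wood, interchangeable: 142 mm long, 38 mm wide, 24 mm high, lying flat; near each end a slot right through from top to bottom, 24 mm along by 20 mm across, centred 50 mm from the middle. Solid between the slots: grip there, across its 38 mm. Origin: centre of the underside; x along its length, z up. Same either way round.
- glue_bottle_2: Bystander: white wood glue bottle with a red nozzle, 52 mm across, 157 mm tall, standing loose behind the press. Origin: centre of its underside. To be left alone.
- pencil_pot: Bystander: dark grey pot of pens, about 80 mm across, 147 mm tall with the pens, standing loose behind the press to the left. Origin: centre of its underside. To be left alone.

How it is judged (in metres and radians):
At the end, for the whole second after the job is handed in: Bed, thin board, panel (dark side up), thick board: each centred on the one below (10 mm across, 12 mm along), lengthwise to 0.10 rad. A beam over each stud pair, 8 mm of its line, 10 mm of mid-bed, 0.15 rad, resting on the thick board. Heights within 4 mm, level to 0.05 rad, at rest (x of thin_board in the frame of press between -0.01 and 0.01 m and y of thin_board in the frame of press between -0.012 and 0.012 m and z of thin_board in the frame of press between 0.032 and 0.04 m and x of panel in the frame of thin_board between -0.01 and 0.01 m and y of panel in the frame of thin_board between -0.012 and 0.012 m and z of panel in the frame of thin_board between 0.008 and 0.016 m and x of thick_board in the frame of panel between -0.01 and 0.01 m and y of thick_board in the frame of panel between -0.012 and 0.012 m and z of thick_board in the frame of panel between 0.008 and 0.016 m and angle between the y axis of each of thin_board, panel, thick_board and the y axis of press, either way round below 0.1 rad and x of beam_1 in the frame of press between -0.01 and 0.01 m and z of beam_1 in the frame of press between 0.076 and 0.084 m and angle between the x axis of each of beam_1, beam_2 and the x axis of press, either way round below 0.15 rad and x of beam_2 in the frame of press between -0.01 and 0.01 m and z of beam_2 in the frame of press between 0.076 and 0.084 m and ((y of beam_1 in the frame of press between 0.052 and 0.068 m and y of beam_2 in the frame of press between -0.068 and -0.052 m) or (y of beam_1 in the frame of press between -0.068 and -0.052 m and y of beam_2 in the frame of press between 0.052 and 0.068 m)) and angle between each of thin_board, panel, thick_board, beam_1, beam_2's own z axis and vertical below 0.05 rad and linear speed of each of thin_board, panel, thick_board, beam_1, beam_2 below 0.02 m/s); the robot touches nothing.
It fails at once if the glue bottle is moved by more than 25 mm or knocked over (distance of glue_bottle_2 from where it was at the start of the episode above 0.025 m or angle between glue_bottle_2's own z axis and vertical above 0.5 rad).
It fails at once if the pencil pot is moved by more than 25 mm or knocked over (distance of pencil_pot from where it was at the start of the episode above 0.025 m or angle between pencil_pot's own z axis and vertical above 0.5 rad).
It also fails if it takes over 136 s, if anything falls off the work surface, if the arm or the gripper's body presses on something with over 40 N, if the wrist force passes 120 N, or if a joint passes its speed limit or range.

## Working session

There is one attempt and no reset: what is moved stays moved. The work goes in short steps, Python scripts to look and compute and a tool call to move; the robot and the scene stay as the last step left them, time stands still between calls to the robot, and variables do not carry over. Pictures are saved under pics/ and viewed, at most 14 in all, crops included, and the job is handed in when it is done.

Besides the shell and the picture viewer there is one more tool, called as name(argument=value, ...) on one line, values as JSON. send_rows: Moves the arm, as the interface text tells. Its arguments: {"type":"object","properties":{"plan":{"type":"array","items":{"type":"array","items":{"type":"array","items":{"type":"number"}}}},"fingers":{"type":"number"}},"required":["plan"]}

```bash
mkdir -p pics; cat > h.py <<'E'
import numpy as np, cv2
from plant import ctrl
from scipy.spatial.transform import Rotation as R
def snap(n,f):
    s=ctrl.snapshot(n); cv2.imwrite('pics/'+f+'.png',s['img'][:,:,::-1]); np.savez('pics/'+f+'.npz',**s); return s
def world(f,px,z):
    s=np.load('pics/'+f+'.npz'); K=s['K']; k1=float(s['k1']); P=s['pose']
    p=cv2.undistortPoints(np.array(px,float).reshape(-1,1,2),K,np.array([k1,0,0,0.]))[:,0]
    d=np.c_[p,np.ones(len(p))]@P[:3,:3].T; o=P[:3,3]
    z=np.broadcast_to(z,len(p))
    return o+d*((z-o[2])/d[:,2])[:,None]
def pix(f,pts):
    s=np.load('pics/'+f+'.npz'); P=np.linalg.inv(s['pose'])
    return cv2.projectPoints(np.array(pts,float),P[:3,:3],P[:3,3],s['K'],np.array([float(s['k1']),0,0,0.]))[0][:,0]
E
python3 - <<'E'
from h import *
for n in('scene','top'):
    s=snap(n,n+'0'); print(n,s['K'].round(1).tolist(),s['k1'],s['pose'].round(3).tolist())
    i=cv2.imread(f'pics/{n}0.png')
o=ctrl.get_obs(); print(o)
E
```

```text
scene [[393.1, 0.0, 286.0], [0.0, 393.1, 206.7], [0.0, 0.0, 1.0]] -0.06906153346142213 [[0.89, -0.313, 0.331, 0.162], [-0.455, -0.625, 0.634, -0.864], [0.008, -0.715, -0.699, 0.833], [0.0, 0.0, 0.0, 1.0]]
top [[387.5, 0.0, 281.7], [0.0, 387.5, 209.0], [0.0, 0.0, 1.0]] -0.03900517303602207 [[-0.012, -0.983, 0.183, 0.316], [-1.0, 0.009, -0.017, -0.16], [0.015, -0.183, -0.983, 1.145], [0.0, 0.0, 0.0, 1.0]]
{'clock': 0.1, 'joint_pos': array([ 8.78978917e+01,  2.05877684e+01,  6.40794622e-01, -1.77520916e-02,
       -7.01347875e+01, -1.65073858e+01]), 'qvel': array([ 0.0236713 , -0.09704194,  0.10130307,  0.1757171 ,  0.0263652 ,
        0.07943126]), 'tau': array([-1.79305891e-03, -5.84162343e+01,  2.93750167e+01,  7.01559797e+00,
        1.01114748e-02, -4.79891276e-05]), 'tool_pos': array([0.21528489, 0.63930951, 0.22572484]), 'orientation': array([ 1.79916866e+02, -7.23246620e-03, -1.86155330e+01]), 'force': array([-0.45618309, -0.370811  ,  0.11115607]), 'moment': array([-0.01109152, -0.04895872,  0.01109677]), 'gripper_force': 0.0, 'opening': 0.0876797767352108}
```

View pics/top0.png

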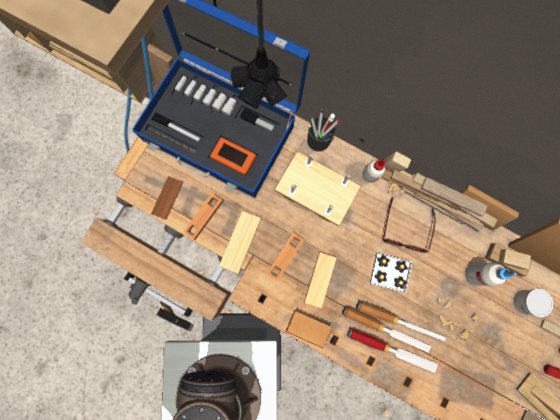

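View pics/scene0.png

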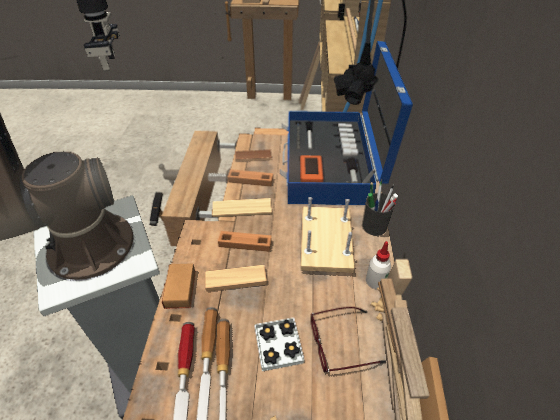

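The top view shows the panel near (167,198), the beams near (205,215) and (286,255), the thin board near (240,242), the thick board near (321,280) and the press near (318,188). The pot is at (320,132) and the glue bottle at (375,170). I'll enlarge this area to read the corners.

```bash
python3 - <<'E'
import cv2
i=cv2.imread('pics/top0.png')
for n,(x,y) in {'a':(140,165),'b':(255,145)}.items():
    c=cv2.resize(i[y:y+(120 if n=='a' else 165),x:x+(130 if n=='a' else 115)],None,fx=(6 if n=='a' else 5)if n=='a' else 3.6,fy=(5 if n=='a' else 3.6),interpolation=cv2.INTER_CUBIC) if 0 else cv2.resize(i[y:y+(120 if n=='a' else 165),x:x+(130 if n=='a' else 115)],None,fx=5 if n=='a' else 3.6,fy=5 if n=='a' else 3.6,interpolation=cv2.INTER_CUBIC)
    cv2.imwrite(f'pics/top0{n}.png',c)
E
```

```text
(no output)
```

View pics/top0a.png

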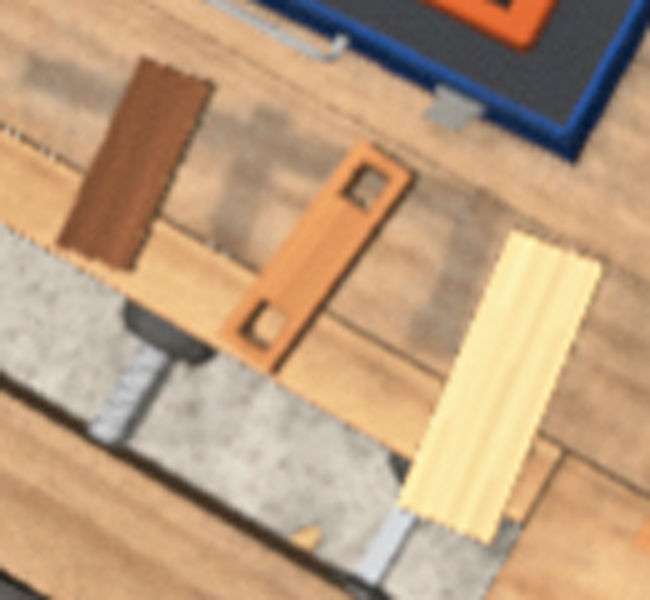

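View pics/top0b.png

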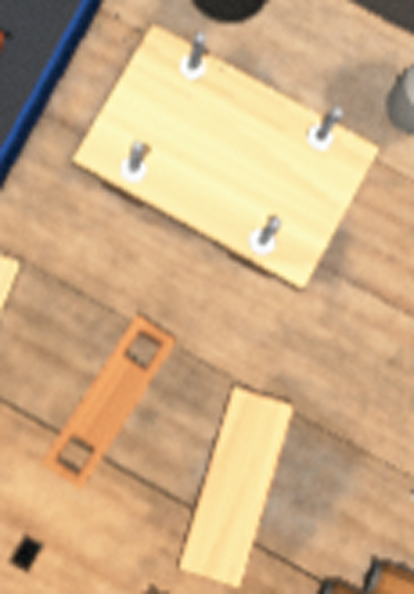

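The left crop shows the panel's corners from (143,57) to (130,270), beam A's slots at (367,186) and (265,324), and the thin board from (515,232) to (490,542). The right crop shows the bed corners, the stud bases at (194,65), (321,135), (135,162) and (264,239), beam B's slots at (143,351) and (76,455), and the thick board from (235,387) to (240,587).

```bash
cat > m.py <<'E'
from h import *
def ca(p): return (np.array(p,float)+.5)/5-.5+[140,165]
def cb(p): return (np.array(p,float)+.5)/3.6-.5+[255,145]
def rep(n,px,z):
    w=world('top0',px,z)[:,:2]; c=w.mean(0)
    e=[np.linalg.norm(w[i]-w[(i+1)%len(w)]) for i in range(len(w))]
    if len(w)==4:
        d=(w[0]+w[1]-w[2]-w[3]) ; d2=(w[0]+w[3]-w[1]-w[2])
        d=max((d,d2),key=np.linalg.norm)
    else: d=w[0]-w[1]
    print(n,c.round(4),'axis deg',np.degrees(np.arctan2(d[1],d[0])).round(2),'edges mm',(1000*np.array(e)).round(1))
rep('panel',ca([(143,57),(213,83),(130,270),(60,242)]),.012)
rep('beamA',ca([(367,186),(265,324)]),.024)
rep('thin',ca([(515,232),(602,264),(490,542),(400,504)]),.012)
rep('bed',cb([(152,27),(378,150),(305,288),(75,160)]),.036)
rep('studbase',cb([(194,65),(321,135),(264,239),(135,162)]),.036)
rep('studtip',cb([(200,38),(336,113),(273,221),(139,146)]),.115)
rep('beamB',cb([(143,351),(76,455)]),.024)
rep('thick',cb([(235,387),(292,407),(240,587),(180,570)]),.020)
rep('pot',[(320,135)],.07); rep('glue',[(375,172)],.08)
w=ctrl.snapshot('wrist')['pose']; o=ctrl.get_obs(); T=np.eye(4);T[:3,:3]=R.from_euler('xyz',o['orientation'],degrees=True).as_matrix();T[:3,3]=o['tool_pos']
print((np.linalg.inv(T)@w).round(3))
E
python3 m.py
```

```text
panel [0.5664 0.1634] axis deg -21.57 edges mm [ 46.  122.3  45.7 121.5]
beamA [0.5074 0.0522] axis deg -35.3 edges mm [99.8 99.8]
thin [ 0.4318 -0.0562] axis deg -22.08 edges mm [ 55.2 174.5  56.8 172.4]
bed [ 0.5854 -0.2857] axis deg 59.83 edges mm [212.6 130.9 213.2 130.6]
studbase [ 0.5899 -0.2869] axis deg 58.76 edges mm [119.6  99.8 122.1  96.3]
studtip [ 0.5868 -0.2848] axis deg 59.51 edges mm [119.4  98.4 116.2  98.4]
beamB [ 0.3856 -0.1872] axis deg -33.62 edges mm [98.8 98.8]
thick [ 0.3181 -0.2878] axis deg -18.22 edges mm [ 48.4 147.8  48.9 151. ]Traceback (most recent call last):
  File "m.py", line 20, in <module>
    rep('pot',[(320,135)],.07); rep('glue',[(375,172)],.08)
    ~~~^^^^^^^^^^^^^^^^^^^^^^^
  File "m.py", line 10, in rep
    else: d=w[0]-w[1]
                 ~^^^
IndexError: index 1 is out of bounds for axis 0 with size 1
```

```bash
cat >> h.py <<'E'
def rel(p,yaw):
    o=ctrl.get_obs(); A=R.from_euler('xyz',o['orientation'],degrees=True); B=R.from_euler('xyz',[180,0,yaw],degrees=True)
    d=A.inv().apply(np.array(p)-o['tool_pos'])*100; r=(A.inv()*B).as_rotvec(degrees=True)
    print('rel',p,yaw,'->',d.round(2),r.round(1), 'n',max(np.linalg.norm(d)/4.17,np.linalg.norm(r)/7.16).round(1),'t',round(o['clock'],1))
def chain(*ps):
    # successive rows, each call starting from previous target
    o=ctrl.get_obs(); P=np.array(o['tool_pos']); A=R.from_euler('xyz',o['orientation'],degrees=True)
    for p,yaw in ps:
        B=R.from_euler('xyz',[180,0,yaw],degrees=True)
        d=A.inv().apply(np.array(p)-P)*100; r=(A.inv()*B).as_rotvec(degrees=True)
        print(p,yaw,'->',d.round(2),r.round(1),'n',max(np.linalg.norm(d)/4.17,np.linalg.norm(r)/7.16).round(1)); P=np.array(p);A=B
    print('meas',np.round(o['tool_pos'],4),np.round(o['orientation'],2),'t',round(o['clock'],2))
E
python3 - <<'E'
from h import *
for n,p,z in [('pot',(320,134),.06),('potbase',(319,147),0),('glue',(375,172),.08),('gluebase',(374,180),0),('box',(255,197),.06),('box2',(209,175),.06),('boxbase',(252,192),0)]:
    print(n,world('top0',[p],z).round(3))
s=np.load('pics/top0.npz')
w=ctrl.snapshot('wrist')['pose']; o=ctrl.get_obs(); T=np.eye(4);T[:3,:3]=R.from_euler('xyz',o['orientation'],degrees=True).as_matrix();T[:3,3]=o['tool_pos']
print((np.linalg.inv(T)@w).round(3).tolist())
chain(([.42,.25,.2],-22),([.432,-.056,.2],-22),([.432,-.056,.05],-22))
E
```

```text
pot [[ 0.743 -0.294  0.06 ]]
potbase [[ 0.724 -0.297  0.   ]]
glue [[ 0.62  -0.447  0.08 ]]
gluebase [[ 0.617 -0.464  0.   ]]
box [[ 0.554 -0.102  0.06 ]]
box2 [[0.62  0.031 0.06 ]]
boxbase [[ 0.582 -0.09   0.   ]]
[[-0.001, -0.96, -0.28, 0.075], [1.0, -0.001, -0.0, -0.0], [0.0, -0.28, 0.96, -0.159], [0.0, 0.0, 0.0, 1.0]]
[0.42, 0.25, 0.2] -22 -> [31.82 30.36  2.63] [ 0.1 -0.   3.4] n 10.6
[0.432, -0.056, 0.2] -22 -> [12.58 27.92  0.  ] [0. 0. 0.] n 7.3
[0.432, -0.056, 0.05] -22 -> [-0. -0. 15.] [0. 0. 0.] n 3.6
meas [0.2154 0.6393 0.2258] [ 1.7993e+02 -1.0000e-02 -1.8620e+01] t 0.15
```

Careful with the scale: shifts go in shares of 75 cm and turns go in shares of 60 degrees. That gives: 31.8 cm / 75 = 0.424, 30.4 cm / 75 = 0.4053, 3.4 degrees / 60 = 0.0567.

send_rows(plan=[[[0.424,0.4053,0.0347,0,0,0.0567],[0.424,0.4053,0.0347,0,0,0.0567],[0.424,0.4053,0.0347,0,0,0.0567],[0.424,0.4053,0.0347,0,0,0.0567],[0.424,0.4053,0.0347,0,0,0.0567],[0.424,0.4053,0.0347,0,0,0.0567],[0.424,0.4053,0.0347,0,0,0.0567],[0.424,0.4053,0.0347,0,0,0.0567]]], fingers=1)

```text
clock: 0.82
tool_pos: [0.3703, 0.343, 0.2068]
orientation: [-180.0, 0.0, -22.0]
force: [-0.1, 0.4, 0.7]
opening: 0.088
gripper_force: 0.0
```

```bash
python3 - <<'E'
from h import *
o=ctrl.get_obs()
chain(([.432,-.046,.2],-22),([.432,-.056,.05],-22))
E
```

```text
[0.432, -0.046, 0.2] -22 -> [20.28 33.76  0.68] [-0.  0.  0.] n 9.4
[0.432, -0.056, 0.05] -22 -> [ 0.37  0.93 15.  ] [0. 0. 0.] n 3.6
meas [0.3703 0.343  0.2068] [-179.99    0.    -21.98] t 0.82
```

To row units: 33.8 cm / 75 = 0.4507, 20.3 cm / 75 = 0.2707.

send_rows(plan=[[[0.2707,0.4507,0.0093,0,0,0],[0.2707,0.4507,0.0093,0,0,0],[0.2707,0.4507,0.0093,0,0,0],[0.2707,0.4507,0.0093,0,0,0],[0.2707,0.4507,0.0093,0,0,0],[0.2707,0.4507,0.0093,0,0,0],[0.2707,0.4507,0.0093,0,0,0],[0.2707,0.4507,0.0093,0,0,0]]])

```text
clock: 1.48
tool_pos: [0.4217, 0.0139, 0.2013]
orientation: [-180.0, -0.0, -22.0]
force: [0.5, 0.5, -0.4]
opening: 0.0876
gripper_force: 0.0
```

```bash
python3 - <<'E'
from h import *
a=np.radians(-22); p=np.array([.4318,-.0562])+.006*np.array([np.cos(a),np.sin(a)])
chain(([*p,.15],-22),([*p,.004],-22))
E
```

```text
[np.float64(0.43736310312740073), np.float64(-0.05844763956049547), 0.15] -22 -> [4.16 6.13 5.13] [-0. -0.  0.] n 2.2
[np.float64(0.43736310312740073), np.float64(-0.05844763956049547), 0.004] -22 -> [-0.  -0.  14.6] [0. 0. 0.] n 3.5
meas [0.4217 0.0139 0.2013] [-1.7995e+02 -4.0000e-02 -2.1970e+01] t 1.48
```

To row units: 6.1 cm / 75 = 0.0813, 5.1 cm / 75 = 0.068.

send_rows(plan=[[[0.056,0.0813,0.068,0,0,0],[0.056,0.0813,0.068,0,0,0],[0.056,0.0813,0.068,0,0,0],[0.056,0.0813,0.068,0,0,0],[0.056,0.0813,0.068,0,0,0],[0.056,0.0813,0.068,0,0,0]]])

```text
clock: 1.98
tool_pos: [0.4386, -0.0557, 0.1507]
orientation: [-180.0, -0.1, -22.0]
force: [-0.3, 0.9, 0.3]
opening: 0.0876
gripper_force: 0.0
```

```bash
python3 - <<'E'
from h import *
snap('wrist','w1')
print(pix('w1',[[.4374,-.0584,.012],[.432,-.056,.012]]).round(1))
a=np.radians(-22);u=np.array([np.cos(a),np.sin(a),0]);v=np.array([-u[1],u[0],0]);c=np.array([.4318,-.0562,.012])
q=pix('w1',[c+.088*i*u+.03*j*v for i,j in[(1,1),(1,-1),(-1,-1),(-1,1)]]);print(q.round(1))
chain(([.4374,-.0584,.004],-22))
E
```

```text
[[284.4 201.9]
 [284.2 207.6]]
[[252.4 116.3]
 [317.  116.3]
 [311.7 285.7]
 [256.6 285.7]]
[0.4374, -0.0584, 0.004] -22 -> [-0.02  0.34 14.68] [-0.1 -0.1  0.1] n 3.5
meas [ 0.4387 -0.0554  0.1509] [-1.7994e+02 -7.0000e-02 -2.1930e+01] t 2.03
```

View pics/w1.png

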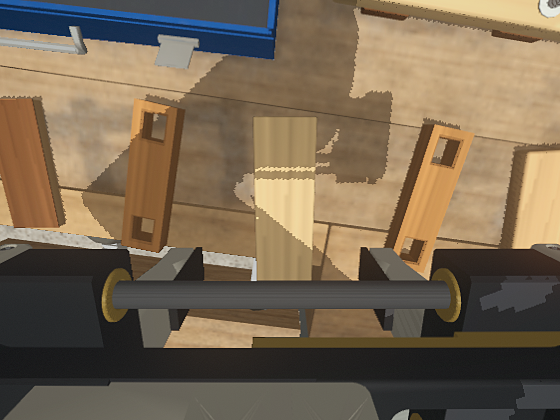

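The wrist view shows the thin board's far end at (254,117)–(316,117). I predicted (252,116)–(317,116), so the fix is good. Descend and grip.

To row units: 14.7 cm / 75 = 0.196, 14.6 cm / 75 = 0.1947.

send_rows(plan=[[[0,0.004,0.0533,0,0,0],[0,0.004,0.1067,0,0,0],[0,0.004,0.1467,0,0,0],[0,0.004,0.18,0,0,0],[0,0.004,0.1947,0,0,0],[0,0.004,0.196,0,0,0],[0,0.004,0.196,0,0,0]]])

```text
clock: 2.62
tool_pos: [0.4373, -0.0582, 0.0032]
orientation: [180.0, 0.0, -21.9]
force: [0.5, -0.4, -0.2]
opening: 0.0876
gripper_force: 0.0
```

send_rows(plan=[[[0,0,0,0,0,0],[0,0,0,0,0,0],[0,0,0,0,0,0],[0,0,0,0,0,0],[0,0,0,0,0,0],[0,0,0,0,0,0],[0,0,0,0,0,0],[0,0,0,0,0,0]]], fingers=0.3)

```text
clock: 3.28
tool_pos: [0.4374, -0.0592, 0.0036]
orientation: [-180.0, -0.1, -22.0]
force: [-0.9, 1.6, 8.8]
opening: 0.0597
gripper_force: 30.0
```

To row units: -18.5 cm / 75 = -0.2467, -17 cm / 75 = -0.2267.

send_rows(plan=[[[0,0,-0.0133,0,0,0],[0,0,-0.04,0,0,0],[0,0,-0.08,0,0,0],[0,0,-0.1333,0,0,0],[0,0,-0.1867,0,0,0],[0,0,-0.2267,0,0,0],[0,0,-0.2467,0,0,0],[0,0,-0.2467,0,0,0]]])

```text
clock: 3.95
tool_pos: [0.4389, -0.059, 0.192]
orientation: [-179.8, -0.3, -22.0]
force: [0.5, -0.0, -0.4]
opening: 0.0595
gripper_force: 30.0
```

```bash
python3 - <<'E'
from h import *
chain(([.51,-.17,.19],-70),([.584,-.2907,.19],-120.4),([.584,-.2907,.06],-120.4))
print(ctrl.get_obs()['opening'])
E
```

```text
[0.51, -0.17, 0.19] -70 -> [10.74  7.63  0.23] [-0.4 -0.2 48. ] n 6.7
[0.584, -0.2907, 0.19] -120.4 -> [13.87 -2.83 -0.  ] [ 0.  -0.  50.4] n 7.0
[0.584, -0.2907, 0.06] -120.4 -> [ 0. -0. 13.] [0. 0. 0.] n 3.1
meas [ 0.4389 -0.059   0.192 ] [-179.77   -0.35  -22.  ] t 3.95
0.05950757825429415
```

To row units: 10.7 cm / 75 = 0.1427, 6.7 cm / 75 = 0.0893, 48 degrees / 60 = 0.8.

send_rows(plan=[[[0.0173,0.0133,0,0,0,0.1],[0.036,0.0253,0,0,0,0.2],[0.0533,0.0387,0,0,0,0.3],[0.072,0.0507,0,0,0,0.4],[0.0893,0.064,0,0,0,0.5],[0.1067,0.076,0,0,0,0.6],[0.1253,0.088,0,0,0,0.7],[0.1427,0.1013,0,0,0,0.8]]])

```text
clock: 4.62
tool_pos: [0.5074, -0.1705, 0.1866]
orientation: [179.9, 0.1, -70.3]
force: [0.3, 0.3, -0.8]
opening: 0.0593
gripper_force: 30.0
```

To row units: 13.9 cm / 75 = 0.1853, 12.2 cm / 75 = 0.1627, 50.4 degrees / 60 = 0.84.

send_rows(plan=[[[0.0227,-0.0053,0,0,0,0.105],[0.0467,-0.0093,0,0,0,0.21],[0.0693,-0.0147,0,0,0,0.315],[0.0933,-0.0187,0,0,0,0.42],[0.116,-0.024,0,0,0,0.525],[0.1387,-0.028,0,0,0,0.63],[0.1627,-0.0333,0,0,0,0.735],[0.1853,-0.0373,0,0,0,0.84]]])

```text
clock: 5.28
tool_pos: [0.5812, -0.2916, 0.1862]
orientation: [179.9, -0.0, -120.7]
force: [-0.8, -0.1, -1.0]
opening: 0.0594
gripper_force: 30.0
```

send_rows(plan=[[[0,0,0,0,0,0],[0,0,0,0,0,0],[0,0,0,0,0,0]]])

```text
clock: 5.53
tool_pos: [0.5807, -0.2905, 0.1867]
orientation: [179.9, -0.0, -120.3]
force: [-0.3, 1.0, -0.8]
opening: 0.0595
gripper_force: 30.0
```

```bash
python3 - <<'E'
from h import *
snap('wrist','w2')
c=np.array([.587,-.2855,0]);a=np.radians(59.6);y=np.array([np.cos(a),np.sin(a),0]);x=np.array([y[1],-y[0],0])
print(pix('w2',[c+i*.05*x+j*.06*y+[0,0,z] for z in(.036,.115) for i in(-1,1) for j in(-1,1)]).round(1).tolist())
chain(([.584,-.2907,.06],-120.4),([.584,-.2907,.041],-120.4))
E
```

```text
[[327.9, 147.3], [323.1, 258.3], [227.1, 147.3], [232.4, 258.4], [343.7, 155.2], [335.6, 297.4], [209.4, 155.2], [218.5, 297.5]]
[0.584, -0.2907, 0.06] -120.4 -> [-0.14 -0.31 12.72] [ 0.1 -0.   0.1] n 3.1
[0.584, -0.2907, 0.041] -120.4 -> [ 0.  -0.   1.9] [0. 0. 0.] n 0.5
meas [ 0.5808 -0.2904  0.1872] [ 1.7992e+02 -1.0000e-02 -1.2032e+02] t 5.58
```

View pics/w2.png

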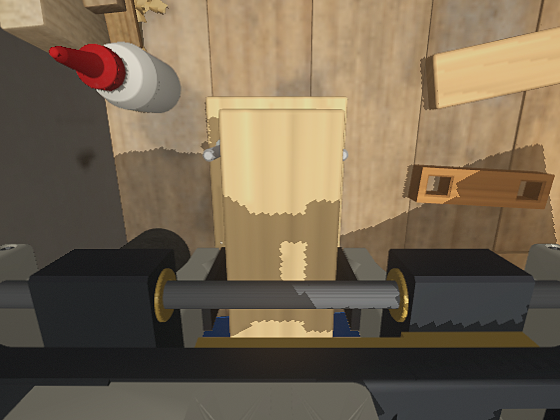

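The wrist view shows the stud tips at (208,155) and (345,155), matching my prediction to about 1 px, and the board is square between them. Lower it and release.

To row units: 13.5 cm / 75 = 0.18, 13 cm / 75 = 0.1733.

send_rows(plan=[[[-0.0013,-0.004,0.04,0,0,0],[-0.0013,-0.004,0.08,0,0,0],[-0.0013,-0.004,0.1133,0,0,0],[-0.0013,-0.004,0.14,0,0,0],[-0.0013,-0.004,0.16,0,0,0],[-0.0013,-0.004,0.1733,0,0,0],[-0.0013,-0.004,0.18,0,0,0],[-0.0013,-0.004,0.18,0,0,0]]])

```text
clock: 6.25
tool_pos: [0.5841, -0.291, 0.0522]
orientation: [179.9, -0.0, -120.4]
force: [-0.3, -0.3, -0.6]
opening: 0.0598
gripper_force: 30.0
```

```bash
python3 - <<'E'
from h import *
chain(([.584,-.2907,.0403],-120.4))
print(ctrl.get_obs()['force'])
E
```

```text
[0.584, -0.2907, 0.0403] -120.4 -> [-0.02  0.02  1.19] [ 0.1 -0.   0. ] n 0.3
meas [ 0.5841 -0.291   0.0522] [ 1.7992e+02 -2.0000e-02 -1.2036e+02] t 6.25
[-0.31005316 -0.28936401 -0.57717039]
```

To row units: 1.2 cm / 75 = 0.016, 0.9 cm / 75 = 0.012.

send_rows(plan=[[[0,0,0.0067,0,0,0],[0,0,0.012,0,0,0],[0,0,0.016,0,0,0],[0,0,0.016,0,0,0],[0,0,0.016,0,0,0]]])

```text
clock: 6.67
tool_pos: [0.5847, -0.2916, 0.0411]
orientation: [-180.0, 0.0, -120.4]
force: [-0.7, 0.0, -1.3]
opening: 0.0595
gripper_force: 30.0
```

send_rows(plan=[[[0,0,0,0,0,0],[0,0,0,0,0,0],[0,0,0,0,0,0],[0,0,0,0,0,0],[0,0,0,0,0,0],[0,0,0,0,0,0]]], fingers=1)

```text
clock: 7.17
tool_pos: [0.5846, -0.2915, 0.0411]
orientation: [-180.0, 0.0, -120.4]
force: [-0.3, -0.4, -0.0]
opening: 0.0869
gripper_force: 0.0
```

send_rows(plan=[[[0,0,-0.0267,0,0,0],[0,0,-0.0667,0,0,0],[0,0,-0.12,0,0,0],[0,0,-0.1733,0,0,0],[0,0,-0.2133,0,0,0],[0,0,-0.2133,0,0,0],[0,0,-0.2133,0,0,0]]])

```text
clock: 7.75
tool_pos: [0.5857, -0.2918, 0.2038]
orientation: [-179.7, 0.1, -120.4]
force: [0.1, 0.2, -0.2]
opening: 0.0882
gripper_force: 0.0
```

```bash
python3 - <<'E'
from h import *
a=np.radians(-21.6); p=(np.array([.5664,.1634])+.006*np.array([np.cos(a),np.sin(a)])).round(4)
snap('wrist','w3')
c=np.array([.587,-.2855,0]);a=np.radians(59.6);y=np.array([np.cos(a),np.sin(a),0]);x=np.array([y[1],-y[0],0])
print(pix('w3',[c+i*.03*x-.088*y+[0,0,.048] for i in(-1,1)]+[c+i*.05*x-.06*y+[0,0,.115] for i in(-1,1)]).round(1).tolist())
i=cv2.imread('pics/w3.png')[60:300,160:400]; cv2.imwrite('pics/w3c.png',cv2.resize(i,None,fx=2.5,fy=2.5,interpolation=cv2.INTER_CUBIC))
chain(([.52,-.13,.2],-71),([.566,.05,.2],-21.6),([*p,.15],-21.6),([*p,.0035],-21.6))
E
```

```text
[[314.1, 115.9], [252.9, 115.9], [346.6, 150.9], [221.0, 151.0]]
[0.52, -0.13, 0.2] -71 -> [-10.64  13.75   0.16] [ -0.1   0.  -49.4] n 6.9
[0.566, 0.05, 0.2] -21.6 -> [-15.52 -10.21  -0.  ] [  0.    0.  -49.4] n 6.9
[np.float64(0.572), np.float64(0.1612), 0.15] -21.6 -> [ -3.54 -10.56   5.  ] [0. 0. 0.] n 2.9
[np.float64(0.572), np.float64(0.1612), 0.0035] -21.6 -> [-0.   -0.   14.65] [0. 0. 0.] n 3.5
meas [ 0.5847 -0.2914  0.2016] [-1.7993e+02  5.0000e-02 -1.2042e+02] t 7.8
```

View pics/w3c.png

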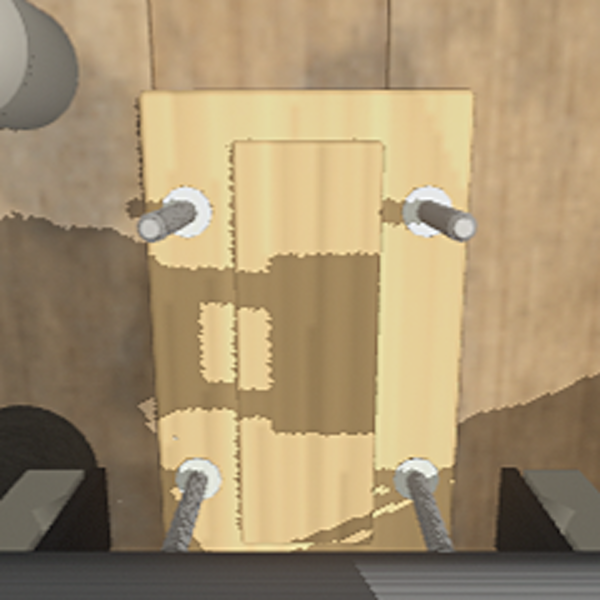

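The thin board lies centred and square between the studs. Its far corners are at (253.6,116.8) and (313.2,116.8), within 1 px of the target. On to the panel.

To row units: 13.8 cm / 75 = 0.184, -10.6 cm / 75 = -0.1413, -49.4 degrees / 60 = -0.8233.

send_rows(plan=[[[-0.1413,0.184,0,0,0,-0.8233],[-0.1413,0.184,0,0,0,-0.8233],[-0.1413,0.184,0,0,0,-0.8233],[-0.1413,0.184,0,0,0,-0.8233],[-0.1413,0.184,0,0,0,-0.8233],[-0.1413,0.184,0,0,0,-0.8233],[-0.1413,0.184,0,0,0,-0.8233],[-0.1413,0.184,0,0,0,-0.8233]]])

```text
clock: 8.47
tool_pos: [0.5184, -0.1297, 0.1997]
orientation: [179.9, 0.0, -70.7]
force: [-0.1, 0.6, -0.4]
opening: 0.088
gripper_force: 0.0
```

To row units: -15.5 cm / 75 = -0.2067, -10.2 cm / 75 = -0.136, -49.4 degrees / 60 = -0.8233.

send_rows(plan=[[[-0.2067,-0.136,0,0,0,-0.8233],[-0.2067,-0.136,0,0,0,-0.8233],[-0.2067,-0.136,0,0,0,-0.8233],[-0.2067,-0.136,0,0,0,-0.8233],[-0.2067,-0.136,0,0,0,-0.8233],[-0.2067,-0.136,0,0,0,-0.8233],[-0.2067,-0.136,0,0,0,-0.8233],[-0.2067,-0.136,0,0,0,-0.8233]]])

```text
clock: 9.13
tool_pos: [0.5647, 0.0498, 0.1995]
orientation: [179.9, 0.1, -21.5]
force: [0.0, 1.1, -0.6]
opening: 0.0873
gripper_force: 0.0
```

To row units: -10.6 cm / 75 = -0.1413, 5 cm / 75 = 0.0667.

send_rows(plan=[[[-0.0467,-0.1413,0.0667,0,0,0],[-0.0467,-0.1413,0.0667,0,0,0],[-0.0467,-0.1413,0.0667,0,0,0],[-0.0467,-0.1413,0.0667,0,0,0],[-0.0467,-0.1413,0.0667,0,0,0],[-0.0467,-0.1413,0.0667,0,0,0]]])

```text
clock: 9.63
tool_pos: [0.5715, 0.1604, 0.1503]
orientation: [179.9, 0.1, -21.8]
force: [-0.1, -0.2, 0.4]
opening: 0.0879
gripper_force: 0.0
```

```bash
python3 - <<'E'
from h import *
snap('wrist','w4')
a=np.radians(-21.6);u=np.array([np.cos(a),np.sin(a),0]);v=np.array([-u[1],u[0],0]);c=np.array([.5664,.1634,.012])
print(pix('w4',[c+.062*i*u+.023*j*v for i,j in[(1,1),(1,-1),(-1,-1),(-1,1)]]).round(1).tolist())
i=cv2.imread('pics/w4.png')[60:300,160:400]; cv2.imwrite('pics/w4c.png',cv2.resize(i,None,fx=2.5,fy=2.5,interpolation=cv2.INTER_CUBIC))
chain(([.572,.1612,.0035],-21.6))
E
```

```text
[[255.8, 144.4], [304.2, 144.2], [302.3, 263.4], [259.0, 263.7]]
[0.572, 0.1612, 0.0035] -21.6 -> [-1.000e-02 -1.200e-01  1.473e+01] [ 0.   0.  -0.2] n 3.5
meas [0.5717 0.1601 0.1508] [ 1.7997e+02  1.0000e-02 -2.1830e+01] t 9.68
```

View pics/w4c.png

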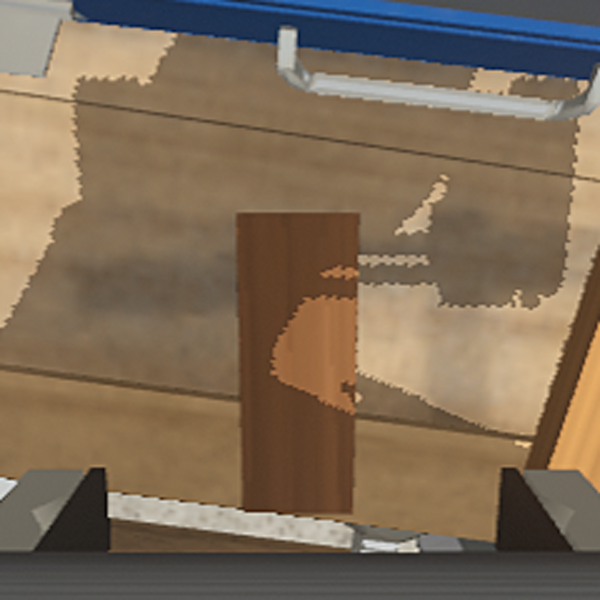

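The panel's corners in the full image are (255,145), (304,145) and (258,265), within 1 px of prediction. Grip and lift it, then carry it over the press.

To row units: 14.7 cm / 75 = 0.196, 14.6 cm / 75 = 0.1947.

send_rows(plan=[[[-0.0013,-0.0013,0.0533,0,0,0],[-0.0013,-0.0013,0.1067,0,0,0],[-0.0013,-0.0013,0.1467,0,0,0],[-0.0013,-0.0013,0.18,0,0,0],[-0.0013,-0.0013,0.1947,0,0,0],[-0.0013,-0.0013,0.196,0,0,0],[-0.0013,-0.0013,0.196,0,0,0]]])

```text
clock: 10.27
tool_pos: [0.5718, 0.1617, 0.0046]
orientation: [180.0, -0.0, -21.7]
force: [0.3, -0.3, 0.8]
opening: 0.0872
gripper_force: 0.0
```

send_rows(plan=[[[0,0,0,0,0,0],[0,0,0,0,0,0],[0,0,0,0,0,0],[0,0,0,0,0,0],[0,0,0,0,0,0],[0,0,0,0,0,0],[0,0,0,0,0,0],[0,0,0,0,0,0]]], fingers=0.3)

```text
clock: 10.93
tool_pos: [0.5713, 0.1623, 0.0042]
orientation: [-180.0, -0.0, -21.6]
force: [-1.2, -0.4, 2.8]
opening: 0.0455
gripper_force: 30.0
```

To row units: -18.5 cm / 75 = -0.2467, -17 cm / 75 = -0.2267.

send_rows(plan=[[[0,0,-0.0133,0,0,0],[0,0,-0.04,0,0,0],[0,0,-0.08,0,0,0],[0,0,-0.1333,0,0,0],[0,0,-0.1867,0,0,0],[0,0,-0.2267,0,0,0],[0,0,-0.2467,0,0,0],[0,0,-0.2467,0,0,0]]])

```text
clock: 11.6
tool_pos: [0.5732, 0.1631, 0.1946]
orientation: [-179.7, -0.3, -21.6]
force: [-0.1, -0.5, -0.2]
opening: 0.0456
gripper_force: 30.0
```

```bash
python3 - <<'E'
from h import *
chain(([.54,-.02,.19],-55),([.56,-.18,.19],-90),([.584,-.2907,.19],-120.4),([.584,-.2907,.064],-120.4))
E
```

```text
[0.54, -0.02, 0.19] -55 -> [ 3.65 18.25  0.37] [-0.4 -0.2 33.4] n 4.7
[0.56, -0.18, 0.19] -90 -> [14.25  7.54  0.  ] [-0. -0. 35.] n 4.9
[0.584, -0.2907, 0.19] -120.4 -> [11.07 -2.4  -0.  ] [-0.  -0.  30.4] n 4.2
[0.584, -0.2907, 0.064] -120.4 -> [ 0.  -0.  12.6] [0. 0. 0.] n 3.0
meas [0.5732 0.1631 0.1946] [-179.66   -0.31  -21.58] t 11.6
```

To row units: 18.3 cm / 75 = 0.244, 2.4 cm / 75 = 0.032, 33.4 degrees / 60 = 0.5567.

send_rows(plan=[[[0.008,0.04,0,0,0,0.0917],[0.016,0.08,0,0,0,0.1833],[0.024,0.1213,0,0,0,0.2783],[0.032,0.1627,0,0,0,0.3717],[0.04,0.2027,0,0,0,0.4633],[0.0493,0.244,0,0,0,0.5567]]])

```text
clock: 12.1
tool_pos: [0.5371, -0.0228, 0.1887]
orientation: [180.0, 0.0, -55.3]
force: [0.5, -0.6, -1.3]
opening: 0.0455
gripper_force: 30.0
```

To row units: 14.2 cm / 75 = 0.1893, 1.3 cm / 75 = 0.0173, 35 degrees / 60 = 0.5833.

send_rows(plan=[[[0.032,0.0173,0,0,0,0.0967],[0.0627,0.0333,0,0,0,0.195],[0.0947,0.0507,0,0,0,0.2917],[0.1267,0.0667,0,0,0,0.3883],[0.1587,0.084,0,0,0,0.4867],[0.1893,0.1,0,0,0,0.5833]]])

```text
clock: 12.6
tool_pos: [0.5576, -0.1822, 0.1886]
orientation: [179.9, 0.0, -90.3]
force: [0.6, 0.1, -0.8]
opening: 0.0455
gripper_force: 30.0
```

To row units: 11.1 cm / 75 = 0.148, 8.9 cm / 75 = 0.1187, 30.4 degrees / 60 = 0.5067.

send_rows(plan=[[[0.0293,-0.0067,0,0,0,0.1017],[0.0587,-0.0133,0,0,0,0.2033],[0.088,-0.0187,0,0,0,0.3033],[0.1187,-0.0253,0,0,0,0.405],[0.148,-0.032,0,0,0,0.5067],[0.148,-0.032,0,0,0,0.5067],[0.148,-0.032,0,0,0,0.5067],[0.148,-0.032,0,0,0,0.5067]]])

```text
clock: 13.27
tool_pos: [0.5816, -0.2916, 0.1884]
orientation: [179.9, -0.0, -120.4]
force: [1.0, -1.4, -0.5]
opening: 0.0455
gripper_force: 30.0
```

```bash
python3 - <<'E'
from h import *
chain(([.584,-.2907,.062],-120.4),([.584,-.2907,.0525],-120.4))
E
```

```text
[0.584, -0.2907, 0.062] -120.4 -> [-0.2  -0.18 12.64] [ 0.1 -0.   0. ] n 3.0
[0.584, -0.2907, 0.0525] -120.4 -> [ 0.   -0.    0.95] [0. 0. 0.] n 0.2
meas [ 0.5816 -0.2916  0.1884] [ 1.7992e+02 -1.0000e-02 -1.2035e+02] t 13.27
```

send_rows(plan=[[[-0.0013,-0.0027,0.04,0,0,0],[-0.0013,-0.0027,0.08,0,0,0],[-0.0013,-0.0027,0.1133,0,0,0],[-0.0013,-0.0027,0.14,0,0,0],[-0.0013,-0.0027,0.1573,0,0,0],[-0.0013,-0.0027,0.168,0,0,0],[-0.0013,-0.0027,0.168,0,0,0],[-0.0013,-0.0027,0.168,0,0,0]]])

```text
clock: 13.93
tool_pos: [0.5846, -0.2915, 0.0634]
orientation: [-180.0, -0.0, -120.3]
force: [0.5, 0.4, 0.4]
opening: 0.0455
gripper_force: 30.0
```

To row units: 0.9 cm / 75 = 0.012, 0.7 cm / 75 = 0.0093.

send_rows(plan=[[[0,0,0.0053,0,0,0],[0,0,0.0093,0,0,0],[0,0,0.012,0,0,0],[0,0,0.012,0,0,0],[0,0,0.012,0,0,0]]])

```text
clock: 14.35
tool_pos: [0.5844, -0.2921, 0.0541]
orientation: [-180.0, 0.0, -120.4]
force: [-0.2, 0.4, -1.0]
opening: 0.0455
gripper_force: 30.0
```

send_rows(plan=[[[0,0,0,0,0,0],[0,0,0,0,0,0],[0,0,0,0,0,0],[0,0,0,0,0,0],[0,0,0,0,0,0],[0,0,0,0,0,0],[0,0,0,0,0,0]]], fingers=1)

```text
clock: 14.93
tool_pos: [0.5844, -0.292, 0.054]
orientation: [180.0, -0.0, -120.4]
force: [0.3, -0.5, -0.2]
opening: 0.085
gripper_force: 0.0
```

To row units: -15 cm / 75 = -0.2, -13 cm / 75 = -0.1733.

send_rows(plan=[[[0,0,-0.0267,0,0,0],[0,0,-0.0667,0,0,0],[0,0,-0.12,0,0,0],[0,0,-0.1733,0,0,0],[0,0,-0.2,0,0,0],[0,0,-0.2,0,0,0],[0,0,-0.2,0,0,0]]])

```text
clock: 15.52
tool_pos: [0.5851, -0.2922, 0.206]
orientation: [-179.8, 0.1, -120.4]
force: [-0.3, -0.8, -1.2]
opening: 0.0879
gripper_force: 0.0
```

```bash
python3 - <<'E'
from h import *
a=np.radians(-18.2); p=(np.array([.3181,-.2878])+.006*np.array([np.cos(a),np.sin(a)])).round(4)
snap('wrist','w5')
c=np.array([.587,-.2855,0]);a=np.radians(59.6);y=np.array([np.cos(a),np.sin(a),0]);x=np.array([y[1],-y[0],0])
print(pix('w5',[c+i*.023*x+j*.062*y+[0,0,.060] for i in(-1,1) for j in (-1,1)]).round(1).tolist())
i=cv2.imread('pics/w5.png')[60:300,160:400]; cv2.imwrite('pics/w5c.png',cv2.resize(i,None,fx=2.5,fy=2.5,interpolation=cv2.INTER_CUBIC))
print(p);chain(([.45,-.285,.2],-69),([*p,.16],-18.2))
E
```

```text
[[306.6, 144.3], [304.0, 260.9], [259.4, 144.4], [261.7, 260.8]]
[ 0.3238 -0.2897]
[0.45, -0.285, 0.2] -69 -> [ 6.21 11.93  0.42] [ -0.    0.  -51.4] n 7.2
[np.float64(0.3238), np.float64(-0.2897), 0.16] -18.2 -> [-4.08 11.95  4.  ] [  0.    0.  -50.8] n 7.1
meas [ 0.5843 -0.2919  0.2043] [-1.7997e+02  4.0000e-02 -1.2042e+02] t 15.57
```

View pics/w5c.png

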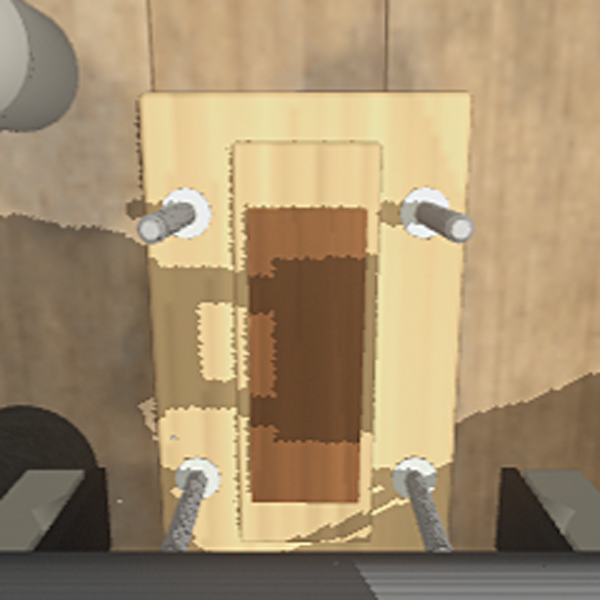

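The panel sits dark side up, square and centred; its corners (259,143), (306,143) and (304,260) match the target. Next, the thick board.

To row units: 11.9 cm / 75 = 0.1587, 6.2 cm / 75 = 0.0827, -51.4 degrees / 60 = -0.8567.

send_rows(plan=[[[0.0827,0.1587,0.0053,0,0,-0.8567],[0.0827,0.1587,0.0053,0,0,-0.8567],[0.0827,0.1587,0.0053,0,0,-0.8567],[0.0827,0.1587,0.0053,0,0,-0.8567],[0.0827,0.1587,0.0053,0,0,-0.8567],[0.0827,0.1587,0.0053,0,0,-0.8567],[0.0827,0.1587,0.0053,0,0,-0.8567],[0.0827,0.1587,0.0053,0,0,-0.8567]]])

```text
clock: 16.23
tool_pos: [0.4495, -0.285, 0.1988]
orientation: [179.9, 0.1, -68.7]
force: [0.2, -0.2, -0.8]
opening: 0.0876
gripper_force: 0.0
```

To row units: 12 cm / 75 = 0.16, -4.1 cm / 75 = -0.0547, -50.8 degrees / 60 = -0.8467.

send_rows(plan=[[[-0.0547,0.16,0.0533,0,0,-0.8467],[-0.0547,0.16,0.0533,0,0,-0.8467],[-0.0547,0.16,0.0533,0,0,-0.8467],[-0.0547,0.16,0.0533,0,0,-0.8467],[-0.0547,0.16,0.0533,0,0,-0.8467],[-0.0547,0.16,0.0533,0,0,-0.8467],[-0.0547,0.16,0.0533,0,0,-0.8467],[-0.0547,0.16,0.0533,0,0,-0.8467]]])

```text
clock: 16.9
tool_pos: [0.3231, -0.2898, 0.1593]
orientation: [-180.0, 0.1, -18.1]
force: [-0.3, 0.3, -0.5]
opening: 0.0875
gripper_force: 0.0
```

send_rows(plan=[[[0,0,0,0,0,0],[0,0,0,0,0,0],[0,0,0,0,0,0]]])

```text
clock: 17.15
tool_pos: [0.3236, -0.2899, 0.1597]
orientation: [180.0, 0.0, -18.4]
force: [-0.4, -0.2, -0.5]
opening: 0.0874
gripper_force: 0.0
```

```bash
python3 - <<'E'
from h import *
snap('wrist','w6')
a=np.radians(-18.2);u=np.array([np.cos(a),np.sin(a),0]);v=np.array([-u[1],u[0],0]);c=np.array([.3181,-.2878,.020])
print(pix('w6',[c+.076*i*u+.026*j*v for i,j in[(1,1),(1,-1),(-1,-1),(-1,1)]]).round(1).tolist())
i=cv2.imread('pics/w6.png')[60:300,160:400]; cv2.imwrite('pics/w6c.png',cv2.resize(i,None,fx=2.5,fy=2.5,interpolation=cv2.INTER_CUBIC))
chain(([.3238,-.2897,.005],-18.2))
E
```

```text
[[253.2, 129.3], [308.4, 129.0], [305.5, 274.8], [257.4, 275.0]]
[0.3238, -0.2897, 0.005] -18.2 -> [ 0.02 -0.02 15.47] [-0.   0.  -0.2] n 3.7
meas [ 0.3236 -0.2899  0.1597] [-1.800e+02  3.000e-02 -1.837e+01] t 17.2
```

View pics/w6c.png

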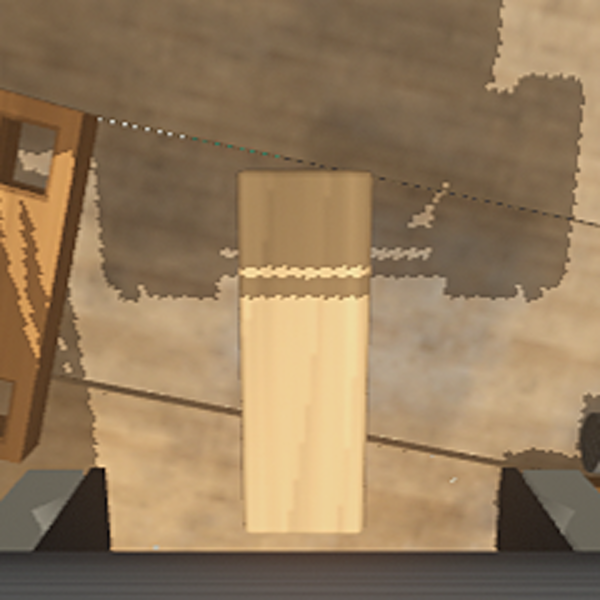

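The thick board's corners, (256,129), (308,129), (258,273) and (306,273), are about 1 mm from prediction, and the fingers clear the beam. Grip, lift and carry.

To row units: 15.5 cm / 75 = 0.2067, 15.2 cm / 75 = 0.2027.

send_rows(plan=[[[0.0013,0,0.0533,0,0,0],[0.0013,0,0.1067,0,0,0],[0.0013,0,0.1533,0,0,0],[0.0013,0,0.1867,0,0,0],[0.0013,0,0.2027,0,0,0],[0.0013,0,0.2067,0,0,0],[0.0013,0,0.2067,0,0,0]]])

```text
clock: 17.78
tool_pos: [0.3241, -0.2901, 0.0042]
orientation: [180.0, 0.1, -18.3]
force: [0.1, -0.8, 0.8]
opening: 0.0875
gripper_force: 0.0
```

send_rows(plan=[[[0,0,0,0,0,0],[0,0,0,0,0,0],[0,0,0,0,0,0],[0,0,0,0,0,0],[0,0,0,0,0,0],[0,0,0,0,0,0],[0,0,0,0,0,0],[0,0,0,0,0,0]]], fingers=0.3)

```text
clock: 18.45
tool_pos: [0.3249, -0.2904, 0.0054]
orientation: [180.0, -0.0, -18.2]
force: [-1.2, 2.3, 6.6]
opening: 0.0517
gripper_force: 30.0
```

To row units: -18.5 cm / 75 = -0.2467, -17 cm / 75 = -0.2267.

send_rows(plan=[[[0,0,-0.0133,0,0,0],[0,0,-0.04,0,0,0],[0,0,-0.08,0,0,0],[0,0,-0.1333,0,0,0],[0,0,-0.1867,0,0,0],[0,0,-0.2267,0,0,0],[0,0,-0.2467,0,0,0],[0,0,-0.2467,0,0,0]]])

```text
clock: 19.12
tool_pos: [0.3264, -0.2911, 0.1938]
orientation: [180.0, -0.4, -18.2]
force: [0.5, -1.3, -0.9]
opening: 0.0519
gripper_force: 30.0
```

```bash
python3 - <<'E'
from h import *
chain(([.45,-.285,.2],-69),([.584,-.2907,.2],-120.4),([.584,-.2907,.075],-120.4))
E
```

```text
[0.45, -0.285, 0.2] -69 -> [11.55 -4.44 -0.54] [-0.2 -0.4 50.8] n 7.1
[0.584, -0.2907, 0.2] -120.4 -> [  5.33 -12.31  -0.  ] [ 0.  -0.  51.4] n 7.2
[0.584, -0.2907, 0.075] -120.4 -> [ 0.  -0.  12.5] [0. 0. 0.] n 3.0
meas [ 0.3264 -0.2911  0.1938] [179.97  -0.4  -18.19] t 19.12
```

To row units: 11.6 cm / 75 = 0.1547, 7.2 cm / 75 = 0.096, 50.8 degrees / 60 = 0.8467.

send_rows(plan=[[[0.0187,-0.008,-0.0013,0,0,0.105],[0.0387,-0.0147,-0.0013,0,0,0.2117],[0.0573,-0.0227,-0.0027,0,0,0.3167],[0.0773,-0.0293,-0.004,0,0,0.4233],[0.096,-0.0373,-0.004,0,0,0.5283],[0.116,-0.044,-0.0053,0,0,0.635],[0.1347,-0.052,-0.0067,0,0,0.74],[0.1547,-0.0587,-0.0067,0,0,0.8467]]])

```text
clock: 19.78
tool_pos: [0.4486, -0.2843, 0.1936]
orientation: [179.9, 0.1, -69.3]
force: [0.2, 0.2, -0.8]
opening: 0.0521
gripper_force: 30.0
```

To row units: -12.3 cm / 75 = -0.164, -10.8 cm / 75 = -0.144, 51.4 degrees / 60 = 0.8567.

send_rows(plan=[[[0.0093,-0.02,0,0,0,0.1067],[0.0173,-0.0413,0,0,0,0.215],[0.0267,-0.0613,0,0,0,0.3217],[0.036,-0.0827,0,0,0,0.4283],[0.044,-0.1027,0,0,0,0.535],[0.0533,-0.1227,0,0,0,0.6433],[0.0627,-0.144,0,0,0,0.75],[0.0707,-0.164,0,0,0,0.8567]]])

```text
clock: 20.45
tool_pos: [0.5826, -0.2899, 0.193]
orientation: [179.9, -0.0, -120.7]
force: [-0.5, -0.5, 0.4]
opening: 0.0519
gripper_force: 30.0
```

send_rows(plan=[[[0,0,0,0,0,0],[0,0,0,0,0,0],[0,0,0,0,0,0]]])

```text
clock: 20.7
tool_pos: [0.5814, -0.2899, 0.1935]
orientation: [179.9, -0.0, -120.3]
force: [-0.6, -0.1, -1.5]
opening: 0.0515
gripper_force: 30.0
```

```bash
python3 - <<'E'
from h import *
chain(([.584,-.2907,.075],-120.4),([.584,-.2907,.0655],-120.4))
E
```

```text
[0.584, -0.2907, 0.075] -120.4 -> [-0.06 -0.29 11.85] [ 0.1 -0.   0.1] n 2.8
[0.584, -0.2907, 0.0655] -120.4 -> [ 0.   -0.    0.95] [0. 0. 0.] n 0.2
meas [ 0.5814 -0.2899  0.1935] [ 1.7986e+02 -3.0000e-02 -1.2030e+02] t 20.7
```

To row units: 11.9 cm / 75 = 0.1587, 11.3 cm / 75 = 0.1507.

send_rows(plan=[[[-0.0013,-0.004,0.04,0,0,0],[-0.0013,-0.004,0.08,0,0,0],[-0.0013,-0.004,0.1133,0,0,0],[-0.0013,-0.004,0.1373,0,0,0],[-0.0013,-0.004,0.1507,0,0,0],[-0.0013,-0.004,0.1587,0,0,0],[-0.0013,-0.004,0.1587,0,0,0],[-0.0013,-0.004,0.1587,0,0,0]]])

```text
clock: 21.37
tool_pos: [0.5858, -0.2911, 0.0769]
orientation: [-179.9, 0.0, -120.4]
force: [-0.1, 0.2, -0.6]
opening: 0.0516
gripper_force: 30.0
```

To row units: 1 cm / 75 = 0.0133, 0.7 cm / 75 = 0.0093.

send_rows(plan=[[[0,0,0.0053,0,0,0],[0,0,0.0093,0,0,0],[0,0,0.0133,0,0,0],[0,0,0.0133,0,0,0],[0,0,0.0133,0,0,0]]])

```text
clock: 21.78
tool_pos: [0.5854, -0.2908, 0.066]
orientation: [180.0, -0.0, -120.4]
force: [-0.0, 0.2, -1.1]
opening: 0.0513
gripper_force: 30.0
```

send_rows(plan=[[[0,0,0,0,0,0],[0,0,0,0,0,0],[0,0,0,0,0,0],[0,0,0,0,0,0],[0,0,0,0,0,0],[0,0,0,0,0,0],[0,0,0,0,0,0]]], fingers=1)

```text
clock: 22.37
tool_pos: [0.5855, -0.2908, 0.066]
orientation: [-180.0, 0.0, -120.4]
force: [0.5, -0.1, -0.4]
opening: 0.087
gripper_force: 0.0
```

To row units: -14 cm / 75 = -0.1867, -12 cm / 75 = -0.16.

send_rows(plan=[[[0,0,-0.0267,0,0,0],[0,0,-0.0667,0,0,0],[0,0,-0.12,0,0,0],[0,0,-0.16,0,0,0],[0,0,-0.1867,0,0,0],[0,0,-0.1867,0,0,0],[0,0,-0.1867,0,0,0]]])

```text
clock: 22.95
tool_pos: [0.5861, -0.2909, 0.2076]
orientation: [-179.8, 0.1, -120.4]
force: [-0.8, 0.3, -1.4]
opening: 0.0874
gripper_force: 0.0
```

```bash
python3 - <<'E'
from h import *
snap('wrist','w7')
c=np.array([.587,-.2855,0]);a=np.radians(59.6);y=np.array([np.cos(a),np.sin(a),0]);x=np.array([y[1],-y[0],0])
print(pix('w7',[c+i*.026*x+j*.076*y+[0,0,.080] for i in(-1,1) for j in (-1,1)]).round(1).tolist())
i=cv2.imread('pics/w7.png')[60:300,160:400]; cv2.imwrite('pics/w7c.png',cv2.resize(i,None,fx=2.5,fy=2.5,interpolation=cv2.INTER_CUBIC))
chain(([.49,-.23,.2],-77),([.3856,-.1872,.16],-33.6))
E
```

```text
[[312.0, 128.1], [308.0, 279.4], [254.4, 128.2], [258.1, 279.4]]
[0.49, -0.23, 0.2] -77 -> [-0.4  11.29  0.59] [ -0.    0.  -43.4] n 6.1
[0.3856, -0.1872, 0.16] -33.6 -> [-6.52  9.21  4.  ] [  0.    0.  -43.4] n 6.1
meas [ 0.5853 -0.2906  0.206 ] [-1.7999e+02  3.0000e-02 -1.2042e+02] t 23.0
```

View pics/w7c.png

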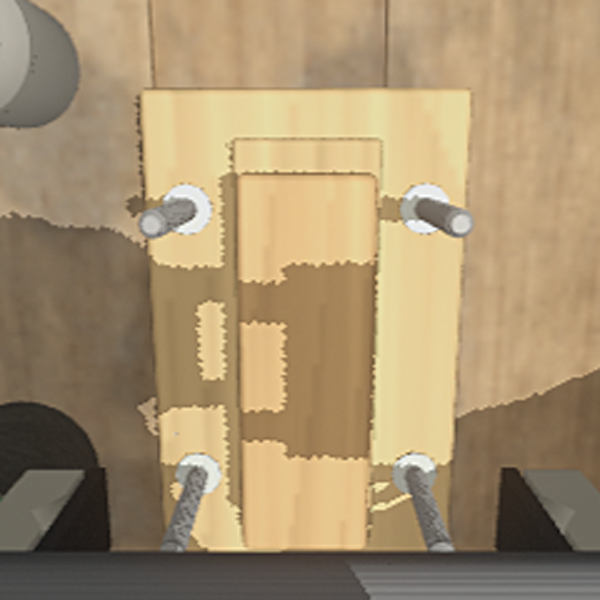

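The thick board lies square and centred; its far corners (255,130) and (311,130) are within about 1 mm. Next, the nearer beam.

To row units: 11.3 cm / 75 = 0.1507, 0.6 cm / 75 = 0.008, -43.4 degrees / 60 = -0.7233.

send_rows(plan=[[[-0.0053,0.1507,0.008,0,0,-0.7233],[-0.0053,0.1507,0.008,0,0,-0.7233],[-0.0053,0.1507,0.008,0,0,-0.7233],[-0.0053,0.1507,0.008,0,0,-0.7233],[-0.0053,0.1507,0.008,0,0,-0.7233],[-0.0053,0.1507,0.008,0,0,-0.7233],[-0.0053,0.1507,0.008,0,0,-0.7233],[-0.0053,0.1507,0.008,0,0,-0.7233]]])

```text
clock: 23.67
tool_pos: [0.4894, -0.23, 0.1988]
orientation: [179.9, 0.0, -77.2]
force: [0.2, -0.2, -0.4]
opening: 0.0874
gripper_force: 0.0
```

To row units: 9.2 cm / 75 = 0.1227, -6.5 cm / 75 = -0.0867, -43.4 degrees / 60 = -0.7233.

send_rows(plan=[[[-0.0867,0.1227,0.0533,0,0,-0.7233],[-0.0867,0.1227,0.0533,0,0,-0.7233],[-0.0867,0.1227,0.0533,0,0,-0.7233],[-0.0867,0.1227,0.0533,0,0,-0.7233],[-0.0867,0.1227,0.0533,0,0,-0.7233],[-0.0867,0.1227,0.0533,0,0,-0.7233],[-0.0867,0.1227,0.0533,0,0,-0.7233],[-0.0867,0.1227,0.0533,0,0,-0.7233]]])

```text
clock: 24.33
tool_pos: [0.3856, -0.1875, 0.1596]
orientation: [180.0, 0.0, -34.0]
force: [-0.9, -0.6, -0.0]
opening: 0.0879
gripper_force: 0.0
```

send_rows(plan=[[[0,0,0,0,0,0],[0,0,0,0,0,0]]])

```text
clock: 24.5
tool_pos: [0.3857, -0.1876, 0.1597]
orientation: [180.0, 0.0, -33.9]
force: [-1.0, -0.2, -0.4]
opening: 0.0875
gripper_force: 0.0
```

```bash
python3 - <<'E'
from h import *
snap('wrist','w8')
a=np.radians(-33.6);u=np.array([np.cos(a),np.sin(a),0]);v=np.array([-u[1],u[0],0]);c=np.array([.3856,-.1872,.024])
print(pix('w8',[c+.071*i*u+.019*j*v for i,j in[(1,1),(1,-1),(-1,-1),(-1,1)]]+[c+.05*u,c-.05*u]).round(1).tolist())
i=cv2.imread('pics/w8.png')[60:300,160:400]; cv2.imwrite('pics/w8c.png',cv2.resize(i,None,fx=2.5,fy=2.5,interpolation=cv2.INTER_CUBIC))
chain(([.3856,-.1872,.005],-33.6))
E
```

```text
[[260.3, 128.6], [301.2, 128.4], [299.4, 267.5], [263.5, 267.7], [280.8, 151.5], [281.3, 249.2]]
[0.3856, -0.1872, 0.005] -33.6 -> [-0.03 -0.02 15.48] [ 0.   0.  -0.2] n 3.7
meas [ 0.3858 -0.1876  0.1598] [ 1.7999e+02  2.0000e-02 -3.3800e+01] t 24.55
```

View pics/w8c.png

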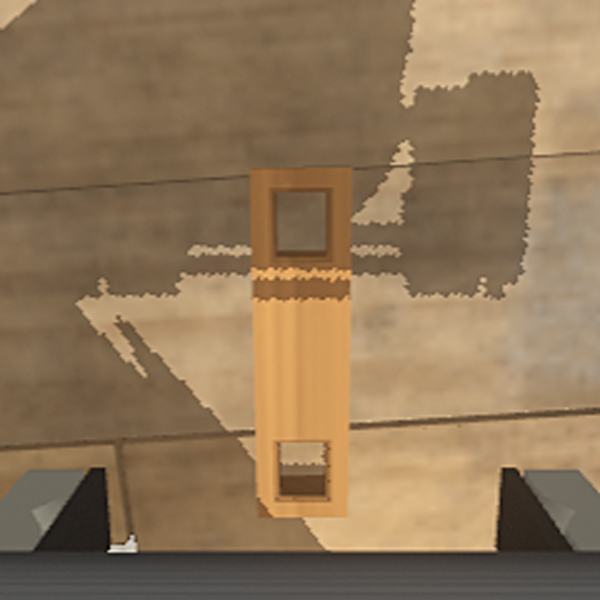

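The beam's ends are at rows 127.6 and 266.8, about 1 mm further along than predicted, and its centre line is right. Adjust 1 mm, then grip, lift and carry to the −y stud pair.

To row units: 15.5 cm / 75 = 0.2067, 15.2 cm / 75 = 0.2027.

send_rows(plan=[[[0.0013,0,0.0533,0,0,0],[0.0013,0,0.1067,0,0,0],[0.0013,0,0.1533,0,0,0],[0.0013,0,0.1867,0,0,0],[0.0013,0,0.2027,0,0,0],[0.0013,0,0.2067,0,0,0],[0.0013,0,0.2067,0,0,0]]])

```text
clock: 25.13
tool_pos: [0.3861, -0.1881, 0.0042]
orientation: [179.9, 0.1, -33.7]
force: [0.5, 1.0, 1.2]
opening: 0.0877
gripper_force: 0.0
```

send_rows(plan=[[[0,0,0,0,0,0],[0,0,0,0,0,0],[0,0,0,0,0,0],[0,0,0,0,0,0],[0,0,0,0,0,0],[0,0,0,0,0,0],[0,0,0,0,0,0],[0,0,0,0,0,0]]], fingers=0.2)

```text
clock: 25.8
tool_pos: [0.3866, -0.1881, 0.0051]
orientation: [-180.0, -0.0, -33.6]
force: [-0.8, 0.4, -0.6]
opening: 0.0401
gripper_force: 0.0
```

send_rows(plan=[[[0,0,-0.0133,0,0,0],[0,0,-0.04,0,0,0],[0,0,-0.08,0,0,0],[0,0,-0.1333,0,0,0],[0,0,-0.1867,0,0,0],[0,0,-0.2267,0,0,0],[0,0,-0.2467,0,0,0],[0,0,-0.2467,0,0,0]]])

```text
clock: 26.47
tool_pos: [0.3886, -0.1883, 0.1938]
orientation: [-179.8, -0.4, -33.6]
force: [1.2, -0.4, -1.2]
opening: 0.038
gripper_force: 30.0
```

```bash
python3 - <<'E'
from h import *
chain(([.5566,-.3373,.19],-30.4),([.5566,-.3373,.13],-30.4),([.5566,-.3373,.086],-30.4))
E
```

```text
[0.5566, -0.3373, 0.19] -30.4 -> [22.23  3.12  0.51] [-0.2 -0.4 -3.2] n 5.4
[0.5566, -0.3373, 0.13] -30.4 -> [ 0. -0.  6.] [0. 0. 0.] n 1.4
[0.5566, -0.3373, 0.086] -30.4 -> [ 0.  -0.   4.4] [0. 0. 0.] n 1.1
meas [ 0.3886 -0.1883  0.1938] [-179.81   -0.36  -33.58] t 26.47
```

To row units: 22.2 cm / 75 = 0.296, 19.5 cm / 75 = 0.26, -3.2 degrees / 60 = -0.0533.

send_rows(plan=[[[0.0373,0.0053,0,0,0,-0.0067],[0.0747,0.0107,0,0,0,-0.0133],[0.112,0.016,0,0,0,-0.02],[0.1493,0.0213,0,0,0,-0.0267],[0.1867,0.0267,0,0,0,-0.0333],[0.224,0.032,0,0,0,-0.04],[0.26,0.0373,0,0,0,-0.0467],[0.296,0.0413,0,0,0,-0.0533]]])

```text
clock: 27.13
tool_pos: [0.5545, -0.3375, 0.1879]
orientation: [180.0, 0.2, -30.4]
force: [-0.0, -0.1, -0.8]
opening: 0.0376
gripper_force: 30.0
```

send_rows(plan=[[[0,0,0,0,0,0],[0,0,0,0,0,0],[0,0,0,0,0,0],[0,0,0,0,0,0]]])

```text
clock: 27.47
tool_pos: [0.5534, -0.3362, 0.1893]
orientation: [180.0, 0.1, -30.4]
force: [0.4, 0.3, -1.5]
opening: 0.038
gripper_force: 30.0
```

```bash
python3 - <<'E'
from h import *
snap('wrist','w9')
o=ctrl.get_obs(); T=R.from_euler('xyz',o['orientation'],degrees=True)
for dz in (.019,.012,.005): # beam top above TCP
    c=o['tool_pos']+[0,0,dz]
    print(dz,pix('w9',[c+T.apply([.071*i,.019*j,0]) for i,j in[(1,1),(1,-1)]]+[c+T.apply([.05,0,0]),c-T.apply([.05,0,0])]).round(1).tolist())
c=np.array([.587,-.2855,0]);a=np.radians(59.6);y=np.array([np.cos(a),np.sin(a),0]);x=np.array([y[1],-y[0],0])
print(pix('w9',[c+i*.05*x+j*.06*y+[0,0,.115] for i in(-1,1) for j in (-1,1)]).round(1).tolist())
i=cv2.imread('pics/w9.png')[30:310,140:420]; cv2.imwrite('pics/w9c.png',cv2.resize(i,None,fx=2.1,fy=2.1,interpolation=cv2.INTER_CUBIC))
chain(([.5566,-.3373,.13],-30.4))
E
```

```text
0.019 [[324.6, 133.3], [238.5, 133.4], [281.5, 180.4], [281.6, 359.4]]
0.012 [[322.5, 132.8], [240.5, 132.9], [281.5, 177.8], [281.6, 350.4]]
0.005 [[320.6, 132.4], [242.3, 132.4], [281.5, 175.4], [281.5, 342.1]]
[[280.7, 274.0], [138.6, 274.0], [280.6, 153.8], [121.2, 154.0]]
[0.5566, -0.3373, 0.13] -30.4 -> [ 0.32 -0.05  5.98] [-0.  0.  0.] n 1.4
meas [ 0.5536 -0.3362  0.1898] [-1.800e+02  3.000e-02 -3.039e+01] t 27.52
```

View pics/w9c.png

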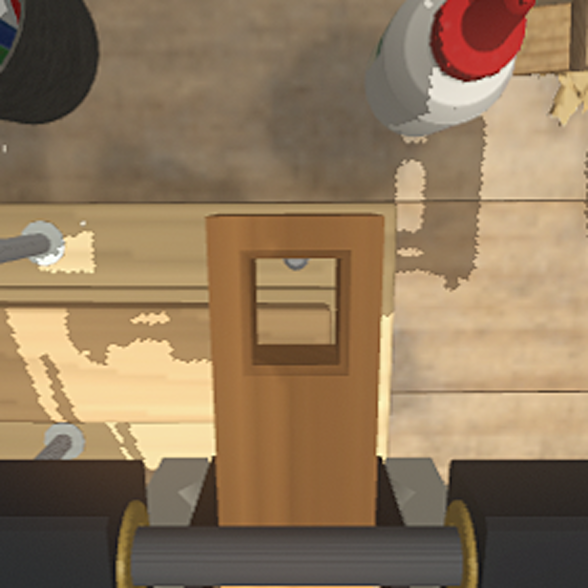

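The beam is level in the gripper with its top edge at about the nominal height, and the far stud tip shows through the slot at crop (296,265), where predicted. Lower it.

To row units: 6 cm / 75 = 0.08, 5.5 cm / 75 = 0.0733.

send_rows(plan=[[[0.004,0,0.0267,0,0,0],[0.004,0,0.0533,0,0,0],[0.004,0,0.0733,0,0,0],[0.004,0,0.08,0,0,0],[0.004,0,0.08,0,0,0],[0.004,0,0.08,0,0,0]]])

```text
clock: 28.02
tool_pos: [0.5571, -0.3382, 0.1309]
orientation: [180.0, -0.0, -30.4]
force: [0.3, 0.3, -0.6]
opening: 0.0378
gripper_force: 30.0
```

```bash
python3 - <<'E'
from h import *
chain(([.5566,-.3373,.095],-30.4),([.5566,-.3373,.0855],-30.4))
E
```

```text
[0.5566, -0.3373, 0.095] -30.4 -> [-0.09 -0.05  3.59] [ 0. -0.  0.] n 0.9
[0.5566, -0.3373, 0.0855] -30.4 -> [ 0.   -0.    0.95] [0. 0. 0.] n 0.2
meas [ 0.5571 -0.3382  0.1309] [ 1.7999e+02 -5.0000e-02 -3.0370e+01] t 28.02
```

To row units: 3.6 cm / 75 = 0.048, 3.2 cm / 75 = 0.0427.

send_rows(plan=[[[-0.0013,0,0.0093,0,0,0],[-0.0013,0,0.0187,0,0,0],[-0.0013,0,0.028,0,0,0],[-0.0013,0,0.036,0,0,0],[-0.0013,0,0.0427,0,0,0],[-0.0013,0,0.048,0,0,0],[-0.0013,0,0.048,0,0,0]]])

```text
clock: 28.6
tool_pos: [0.5555, -0.3376, 0.0927]
orientation: [180.0, 0.1, -30.4]
force: [-0.2, -0.0, -0.6]
opening: 0.0375
gripper_force: 30.0
```

To row units: 0.5 cm / 75 = 0.0067, 0.4 cm / 75 = 0.0053.

send_rows(plan=[[[0,0,0.0013,0,0,0],[0,0,0.0027,0,0,0],[0,0,0.004,0,0,0],[0,0,0.0053,0,0,0],[0,0,0.0067,0,0,0],[0,0,0.0067,0,0,0]]])

```text
clock: 29.1
tool_pos: [0.556, -0.3378, 0.0889]
orientation: [-180.0, 0.0, -30.4]
force: [0.9, -1.2, -1.8]
opening: 0.0383
gripper_force: 30.0
```

To row units: 0.2 cm / 75 = 0.0027, 0.1 cm / 75 = 0.0013.

send_rows(plan=[[[0,0,0.0013,0,0,0],[0,0,0.0027,0,0,0],[0,0,0.0027,0,0,0],[0,0,0.0027,0,0,0]]])

```text
clock: 29.43
tool_pos: [0.556, -0.3378, 0.0869]
orientation: [180.0, 0.0, -30.4]
force: [-0.4, 0.2, -1.4]
opening: 0.0375
gripper_force: 30.0
```

To row units: 0.1 cm / 75 = 0.0013.

send_rows(plan=[[[0,0,0.0013,0,0,0],[0,0,0.0013,0,0,0],[0,0,0.0013,0,0,0]]])

```text
clock: 29.68
tool_pos: [0.5562, -0.3379, 0.0862]
orientation: [-180.0, -0.0, -30.4]
force: [-0.1, -1.0, 0.5]
opening: 0.0376
gripper_force: 30.0
```

send_rows(plan=[[[0,0,0,0,0,0],[0,0,0,0,0,0],[0,0,0,0,0,0],[0,0,0,0,0,0],[0,0,0,0,0,0],[0,0,0,0,0,0],[0,0,0,0,0,0],[0,0,0,0,0,0]]], fingers=1)

```text
clock: 30.35
tool_pos: [0.5561, -0.3378, 0.086]
orientation: [-180.0, 0.0, -30.4]
force: [0.3, -0.3, 0.2]
opening: 0.0844
gripper_force: 0.0
```

To row units: -11.5 cm / 75 = -0.1533, -9 cm / 75 = -0.12.

send_rows(plan=[[[0,0,-0.0133,0,0,0],[0,0,-0.04,0,0,0],[0,0,-0.08,0,0,0],[0,0,-0.12,0,0,0],[0,0,-0.1533,0,0,0],[0,0,-0.1533,0,0,0],[0,0,-0.1533,0,0,0]]])

```text
clock: 30.93
tool_pos: [0.5571, -0.3381, 0.2039]
orientation: [-179.9, -0.3, -30.4]
force: [0.1, 0.4, -0.7]
opening: 0.0873
gripper_force: 0.0
```

```bash
python3 - <<'E'
from h import *
chain(([.51,-.13,.2],-33),([.5074,.0522,.16],-35.3))
E
```

```text
[0.51, -0.13, 0.2] -33 -> [-14.59 -15.57   0.34] [-0.1 -0.3  2.6] n 5.1
[0.5074, 0.0522, 0.16] -35.3 -> [-10.14 -15.14   4.  ] [ 0.  -0.   2.3] n 4.5
meas [ 0.5571 -0.3381  0.2039] [-179.94   -0.26  -30.4 ] t 30.93
```

To row units: -15.6 cm / 75 = -0.208, -14.6 cm / 75 = -0.1947, 2.6 degrees / 60 = 0.0433.

send_rows(plan=[[[-0.1947,-0.208,0.004,0,0,0.0433],[-0.1947,-0.208,0.004,0,0,0.0433],[-0.1947,-0.208,0.004,0,0,0.0433],[-0.1947,-0.208,0.004,0,0,0.0433],[-0.1947,-0.208,0.004,0,0,0.0433],[-0.1947,-0.208,0.004,0,0,0.0433]]])

```text
clock: 31.43
tool_pos: [0.5071, -0.125, 0.1977]
orientation: [-180.0, 0.1, -32.8]
force: [-0.0, -0.4, 0.3]
opening: 0.0873
gripper_force: 0.0
```

To row units: -15.1 cm / 75 = -0.2013, -10.1 cm / 75 = -0.1347, 2.3 degrees / 60 = 0.0383.

send_rows(plan=[[[-0.1347,-0.2013,0.0533,0,0,0.0383],[-0.1347,-0.2013,0.0533,0,0,0.0383],[-0.1347,-0.2013,0.0533,0,0,0.0383],[-0.1347,-0.2013,0.0533,0,0,0.0383],[-0.1347,-0.2013,0.0533,0,0,0.0383],[-0.1347,-0.2013,0.0533,0,0,0.0383],[-0.1347,-0.2013,0.0533,0,0,0.0383],[-0.1347,-0.2013,0.0533,0,0,0.0383]]])

```text
clock: 32.1
tool_pos: [0.5064, 0.052, 0.1577]
orientation: [180.0, 0.0, -35.3]
force: [0.2, 0.3, 0.4]
opening: 0.0872
gripper_force: 0.0
```

```bash
python3 - <<'E'
from h import *
snap('wrist','w10')
def seg(f):
    hsv=cv2.cvtColor(cv2.imread(f'pics/{f}.png'),cv2.COLOR_BGR2HSV)
    m=cv2.inRange(hsv,(5,125,60),(17,255,255)); m[275:]=0; m[:90]=0; m[:,:220]=0; m[:,345:]=0
    m=cv2.morphologyEx(m,cv2.MORPH_CLOSE,np.ones((3,3)))
    n,l,s,c=cv2.connectedComponentsWithStats(m); k=1+s[1:,4].argmax()
    ys,xs=np.where(l==k); print(f,s[k],cv2.minAreaRect(np.c_[xs,ys].astype(np.float32)))
seg('w8');seg('w10')
a=np.radians(-35.3);u=np.array([np.cos(a),np.sin(a),0]);v=np.array([-u[1],u[0],0]);c=np.array([.5074,.0522,.024])
print(pix('w10',[c+.071*i*u+.019*j*v for i,j in[(1,1),(1,-1),(-1,-1),(-1,1)]]).round(1).tolist())
chain(([.5074,.0522,.005],-35.3))
E
```

```text
w8 [ 259  127   51  140 4739] ((284.3835754394531, 196.37765502929688), (139.82752990722656, 47.7376708984375), 88.69805145263672)
w10 [ 226  127   91  141 4882] ((265.5891418457031, 199.12295532226562), (142.75381469726562, 84.70191955566406), 82.54974365234375)
[[259.8, 127.4], [301.0, 127.3], [298.6, 267.5], [262.5, 267.6]]
[0.5074, 0.0522, 0.005] -35.3 -> [ 0.04 -0.11 15.29] [ 0.  0. -0.] n 3.7
meas [0.5065 0.0516 0.1579] [ 1.7997e+02  1.0000e-02 -3.5340e+01] t 32.15
```

To row units: 15.3 cm / 75 = 0.204, 15 cm / 75 = 0.2.

send_rows(plan=[[[0,-0.0013,0.0533,0,0,0],[0,-0.0013,0.1067,0,0,0],[0,-0.0013,0.1533,0,0,0],[0,-0.0013,0.1867,0,0,0],[0,-0.0013,0.2,0,0,0],[0,-0.0013,0.204,0,0,0],[0,-0.0013,0.204,0,0,0]]])

```text
clock: 32.73
tool_pos: [0.5076, 0.0525, 0.0051]
orientation: [180.0, 0.0, -35.4]
force: [0.4, -0.4, 1.3]
opening: 0.0874
gripper_force: 0.0
```

send_rows(plan=[[[0,0,0,0,0,0],[0,0,0,0,0,0],[0,0,0,0,0,0],[0,0,0,0,0,0],[0,0,0,0,0,0],[0,0,0,0,0,0],[0,0,0,0,0,0],[0,0,0,0,0,0]]], fingers=0.2)

```text
clock: 33.4
tool_pos: [0.5072, 0.0532, 0.005]
orientation: [-180.0, -0.0, -35.3]
force: [-0.7, -0.6, -0.3]
opening: 0.0398
gripper_force: 0.0
```

send_rows(plan=[[[0,0,0,0,0,0],[0,0,0,0,0,0],[0,0,0,0,0,0]]])

```text
clock: 33.65
tool_pos: [0.5073, 0.0532, 0.005]
orientation: [180.0, 0.0, -35.3]
force: [-0.8, 0.6, 1.3]
opening: 0.0376
gripper_force: 30.0
```

To row units: -18.5 cm / 75 = -0.2467, -17 cm / 75 = -0.2267.

send_rows(plan=[[[0,0,-0.0133,0,0,0],[0,0,-0.04,0,0,0],[0,0,-0.08,0,0,0],[0,0,-0.1333,0,0,0],[0,0,-0.1867,0,0,0],[0,0,-0.2267,0,0,0],[0,0,-0.2467,0,0,0],[0,0,-0.2467,0,0,0]]])

```text
clock: 34.32
tool_pos: [0.5092, 0.0537, 0.195]
orientation: [-179.6, -0.3, -35.3]
force: [0.9, 0.2, -0.1]
opening: 0.0378
gripper_force: 30.0
```

```bash
python3 - <<'E'
from h import *
chain(([.565,-.09,.19],-33),([.6174,-.2337,.19],-30.4),([.6174,-.2337,.13],-30.4))
E
```

```text
[0.565, -0.09, 0.19] -33 -> [12.85  8.51  0.5 ] [-0.4 -0.3 -2.3] n 3.7
[0.6174, -0.2337, 0.19] -30.4 -> [12.22  9.2   0.  ] [ 0.   0.  -2.6] n 3.7
[0.6174, -0.2337, 0.13] -30.4 -> [ 0. -0.  6.] [0. 0. 0.] n 1.4
meas [0.5092 0.0537 0.195 ] [-179.63   -0.25  -35.28] t 34.32
```

```bash
python3 - <<'E'
from h import *
chain(([.50,-.12,.2],-33),([.6174,-.2337,.19],-30.4))
E
```

```text
[0.5, -0.12, 0.2] -33 -> [ 9.28 14.71 -0.55] [-0.4 -0.3 -2.3] n 4.2
[0.6174, -0.2337, 0.19] -30.4 -> [16.04  3.14  1.  ] [ 0.   0.  -2.6] n 3.9
meas [0.5092 0.0537 0.195 ] [-179.63   -0.25  -35.28] t 34.32
```

To row units: 14.7 cm / 75 = 0.196, 12.2 cm / 75 = 0.1627, -2.3 degrees / 60 = -0.0383.

send_rows(plan=[[[0.02,0.032,-0.0013,0,0,-0.0067],[0.0413,0.0653,-0.0027,0,0,-0.0133],[0.0613,0.0973,-0.004,0,0,-0.02],[0.0827,0.1307,-0.0053,0,0,-0.0267],[0.1027,0.1627,-0.0067,0,0,-0.0333],[0.124,0.196,-0.0067,0,0,-0.0383]]])

```text
clock: 34.82
tool_pos: [0.4973, -0.1218, 0.1947]
orientation: [180.0, 0.0, -33.0]
force: [1.1, 0.9, -0.3]
opening: 0.0379
gripper_force: 30.0
```

To row units: 16 cm / 75 = 0.2133, 13.4 cm / 75 = 0.1787, -2.6 degrees / 60 = -0.0433.

send_rows(plan=[[[0.036,0.0067,0.0027,0,0,-0.0067],[0.0707,0.0133,0.004,0,0,-0.015],[0.1067,0.0213,0.0067,0,0,-0.0217],[0.1427,0.028,0.0093,0,0,-0.0283],[0.1787,0.0347,0.0107,0,0,-0.0367],[0.2133,0.0413,0.0133,0,0,-0.0433],[0.2133,0.0413,0.0133,0,0,-0.0433],[0.2133,0.0413,0.0133,0,0,-0.0433]]])

```text
clock: 35.48
tool_pos: [0.615, -0.2345, 0.1828]
orientation: [179.9, 0.2, -30.5]
force: [-0.0, 1.2, -1.5]
opening: 0.0376
gripper_force: 30.0
```

```bash
python3 - <<'E'
from h import *
chain(([.6174,-.2337,.13],-30.4))
E
```

```text
[0.6174, -0.2337, 0.13] -30.4 -> [ 0.18 -0.2   5.28] [ 0.1  0.2 -0.1] n 1.3
meas [ 0.615  -0.2345  0.1828] [179.93   0.19 -30.51] t 35.48
```

send_rows(plan=[[[0.0027,-0.0027,0.0267,0,0,0],[0.0027,-0.0027,0.0507,0,0,0],[0.0027,-0.0027,0.0667,0,0,0],[0.0027,-0.0027,0.0693,0,0,0],[0.0027,-0.0027,0.0693,0,0,0],[0.0027,-0.0027,0.0693,0,0,0],[0.0027,-0.0027,0.0693,0,0,0]]])

```text
clock: 36.07
tool_pos: [0.6188, -0.233, 0.1343]
orientation: [-180.0, -0.1, -30.4]
force: [-0.6, 0.4, -0.4]
opening: 0.0375
gripper_force: 30.0
```

```bash
python3 - <<'E'
from h import *
chain(([.6174,-.2337,.093],-30.4))
E
```

```text
[0.6174, -0.2337, 0.093] -30.4 -> [-0.1   0.14  4.13] [-0.  -0.1  0. ] n 1.0
meas [ 0.6188 -0.233   0.1343] [-1.7997e+02 -1.0000e-01 -3.0380e+01] t 36.07
```

send_rows(plan=[[[-0.0013,0.0013,0.0093,0,0,0],[-0.0013,0.0013,0.02,0,0,0],[-0.0013,0.0013,0.0307,0,0,0],[-0.0013,0.0013,0.0413,0,0,0],[-0.0013,0.0013,0.0493,0,0,0],[-0.0013,0.0013,0.0547,0,0,0],[-0.0013,0.0013,0.0547,0,0,0],[-0.0013,0.0013,0.0547,0,0,0]]])

```text
clock: 36.73
tool_pos: [0.6168, -0.2334, 0.0916]
orientation: [180.0, 0.0, -30.4]
force: [1.4, -0.2, -1.0]
opening: 0.0375
gripper_force: 30.0
```

To row units: 0.5 cm / 75 = 0.0067, 0.4 cm / 75 = 0.0053.

send_rows(plan=[[[0,0,0.0013,0,0,0],[0,0,0.0027,0,0,0],[0,0,0.004,0,0,0],[0,0,0.0053,0,0,0],[0,0,0.0067,0,0,0],[0,0,0.0067,0,0,0]]])

```text
clock: 37.23
tool_pos: [0.6167, -0.2334, 0.0868]
orientation: [180.0, 0.0, -30.4]
force: [-0.2, -0.1, -0.7]
opening: 0.0376
gripper_force: 30.0
```

To row units: 0.1 cm / 75 = 0.0013.

send_rows(plan=[[[0,0,0.0013,0,0,0],[0,0,0.0013,0,0,0],[0,0,0.0013,0,0,0]]])

```text
clock: 37.48
tool_pos: [0.6168, -0.2334, 0.0859]
orientation: [180.0, 0.0, -30.4]
force: [0.3, -0.5, -1.0]
opening: 0.0377
gripper_force: 30.0
```

send_rows(plan=[[[0,0,0,0,0,0],[0,0,0,0,0,0],[0,0,0,0,0,0],[0,0,0,0,0,0],[0,0,0,0,0,0],[0,0,0,0,0,0],[0,0,0,0,0,0],[0,0,0,0,0,0]]], fingers=1)

```text
clock: 38.15
tool_pos: [0.6169, -0.2334, 0.086]
orientation: [180.0, -0.0, -30.4]
force: [-0.7, 0.3, -0.1]
opening: 0.0844
gripper_force: 0.0
```

To row units: -14 cm / 75 = -0.1867, -10 cm / 75 = -0.1333.

send_rows(plan=[[[0,0,-0.0133,0,0,0],[0,0,-0.04,0,0,0],[0,0,-0.08,0,0,0],[0,0,-0.1333,0,0,0],[0,0,-0.1867,0,0,0],[0,0,-0.1867,0,0,0],[0,0,-0.1867,0,0,0]]])

```text
clock: 38.73
tool_pos: [0.6184, -0.2337, 0.2304]
orientation: [-179.8, -0.4, -30.4]
force: [-0.1, -0.1, -1.5]
opening: 0.0875
gripper_force: 0.0
```

To row units: -14 cm / 75 = -0.1867, 4 cm / 75 = 0.0533.

send_rows(plan=[[[-0.1867,0.0533,-0.0267,0,0,0],[-0.1867,0.0533,-0.0267,0,0,0],[-0.1867,0.0533,-0.0267,0,0,0],[-0.1867,0.0533,-0.0267,0,0,0],[-0.1867,0.0533,-0.0267,0,0,0],[-0.1867,0.0533,-0.0267,0,0,0],[-0.1867,0.0533,-0.0267,0,0,0]]])

```text
clock: 39.32
tool_pos: [0.4761, -0.197, 0.246]
orientation: [-180.0, -0.0, -30.4]
force: [0.5, -0.3, -0.1]
opening: 0.0878
gripper_force: 0.0
```

```bash
python3 - <<'E'
from h import *
snap('wrist','w11')
c=np.array([.587,-.2855,0]);a=np.radians(59.6);y=np.array([np.cos(a),np.sin(a),0]);x=np.array([y[1],-y[0],0])
for s in(-1,1):
    print(s,'corners',pix('w11',[c+i*.071*x+(s*.06+j*.019)*y+[0,0,.104] for i,j in((-1,-1),(-1,1),(1,1),(1,-1))]).round(0).tolist(),'tips',pix('w11',[c+i*.05*x+s*.06*y+[0,0,.115] for i in(-1,1)]).round(0).tolist())
i=cv2.imread('pics/w11.png'); cv2.imwrite('pics/w11b.png',cv2.resize(i[:300],None,fx=1.42,fy=1.42,interpolation=cv2.INTER_CUBIC))
o=ctrl.get_obs();print(o['tool_pos'],o['clock'])
E
```

```text
-1 corners [[386.0, 130.0], [346.0, 130.0], [356.0, -48.0], [402.0, -48.0]] tips [[371.0, 106.0], [381.0, -25.0]]
1 corners [[259.0, 130.0], [219.0, 130.0], [210.0, -48.0], [256.0, -48.0]] tips [[237.0, 106.0], [232.0, -25.0]]
[ 0.4763192  -0.19708076  0.24562257] 39.3667
```

View pics/w11b.png

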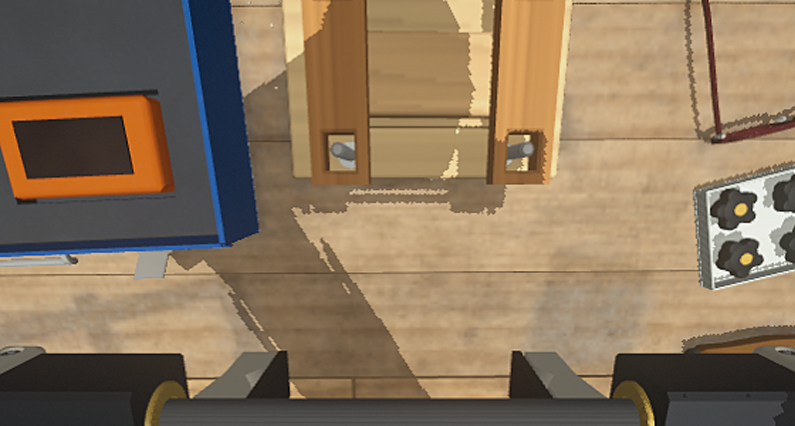

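Both beams lie flat with the studs through their slots; their near edges, (312–369,184) and (490–548,183), match the targets. I'll hand in.

```bash
python3 -c "
from plant import ctrl
print(ctrl.close_job())"
```

```text
the job is handed in; nothing more can be done
None
```

I loaded the press and handed the job in at about 39 s: the thin board, panel (dark face up), thick board and both beams sit within about 1–2 mm of target in the wrist-camera checks. I never touched the glue bottle or pencil pot; the hand-in returned no verdict.

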